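Pack the tile jig and hold the tile flush

TASK

Fold both flaps of the small carton right back, past upright so that they lean well outwards, and then take out the orange spacer. Slide the spacer, upright and square to the jig, down to the bed of the tile jig in the one gap between the tile and the blue stops that is wide enough for it, without forcing it against the other stops, and use it to push the tile gently away from the stops until its far edge is flush against the fence. Finish while still gripping the spacer and holding the tile pressed flush (it springs back if let go), and leave everything else where it is.

Things in the scene. Friction and masses are not known exactly. Their poses are not given: they have to be found in the camera images.
- carton: open-topped brown cardboard carton, fixed to the table, outside 198 (its x) x 148 (its y) x 92 mm high, walls and floor 4 mm thick. Origin: centre of its underside; z up. Along each long side (its +y and -y rims) hangs one flap. The orange spacer and a flat grey ring stand on its floor
- flap_left (a joint): angle of the flap on the carton's +y rim (hinge line at its y = +72 mm, z = 92 mm). 0 = lying shut, 1.57 = upright, 3.14 = level and pointing outwards. 192 mm long, 48 mm from hinge to free edge, 3 mm thick. Starts ajar (0.8 to 1.1 rad): a slot over 75 mm wide is open between the two free edges. Stiff crease: under 1 N swings it, it stays where it is left and folds on past 3.14
- flap_right (a joint): the same for the flap hinged on the carton's -y rim (its y = -72 mm, z = 92 mm), same signs: 0 shut, 1.57 upright, 3.14 level outwards
- flap_left_edge (a point): middle of the free edge of the left flap
- flap_right_edge (a point): middle of the free edge of the right flap
- spacer: loose orange plastic block, 24 mm thick (its x) x 36 mm wide (its y) x 85 mm high (its z), about 90 g. Origin: centre of its foot. It stands upright on the carton's floor (foot 4 mm above the table), its thin direction roughly across the carton, at least 35 mm free on both thin sides. Held across its 24 mm
- jig: tile jig, fixed: aluminium base 215 x 220 mm; its top, the bed, is 12 mm above the table. Origin: on the table under its middle; x points from the stops to the fence, y along the gaps. The dark fence is a wall across the +x end, 36 mm high above the bed, inner face at x = 95 mm. The blue stops stand in a row at the -x end, at x = -82 and y = -58, 0, +58 mm, in any order
- tile (a joint): travel of the tile along the jig's +x, in m. 0 = sprung away from the fence (as it starts), 0.007 = far edge flush against the fence, a hard stop. The tile springs back: about 3 N is needed to start it and 6.5 N to hold it flush
- tile_edge (a point): middle of the top of the tile's near edge, the one facing the stops. The white tile with blue face sits on a black carrier that moves with it; together 120 (jig x) x 176 (jig y) mm, their upright near face reaches from the bed to 30 mm above the bed. At rest this edge is at jig x = -32 mm
- stop_short: the shortest blue stop, fixed, 36 (x) x 54 (y) x 30 mm high, axes as the jig's. Origin: on the bed (12 mm above the table), at mid width, 18 mm behind its front face (at its x = +18 mm). With the tile at rest it leaves a 32 mm gap to the tile, the only one wide enough. Between longer neighbours this bay is 62 mm wide
- stop_middle: blue stop block like stop_short but 54 mm long, front face at its x = +36 mm: gap 14 mm (21 mm with the tile flush), too narrow
- stop_long: blue stop block like stop_short but 60 mm long, front face at its x = +42 mm: gap 8 mm (15 mm with the tile flush), too narrow
- tape_core: loose grey plastic ring, 52 mm across, 24 mm high, lying flat on the carton's floor towards its +x end; stays in the carton. Origin: centre of its underside
- ink_jar: loose jar with red lid, 68 mm across, 85 mm high, at the far right. Origin: centre of its underside
- cleaner_bottle: loose white bottle with blue cap, 64 mm across, 190 mm high, at the far left. Origin: centre of its underside
- spatula: loose ink spatula lying between the robot and the jig, about 0.2 m long. Origin: its underside
- spare_tiles: stack of white tiles, 108 x 108 x 24 mm, at the table's far side. Origin: centre of its underside
- cup: loose green cup, 76 mm across, 90 mm high, at the far side, left. Origin: centre of its underside
- squeegee: loose wooden squeegee, 110 mm long, 30 mm high, lying in front of the robot's base. Origin: underside of its wooden grip
Not all that is in view belongs to the job. There is more than one size of the spacer; the job needs the middle-sized.

How it is judged:
By the outcome, as a careful person would: the job done as asked, in the order asked, and still so for the second after the job is handed in, while the arm keeps its last pose, push and grip.
It also fails if it takes over 48 s, if anything falls off the work surface, if the arm or the gripper's body presses on something with over 40 N, if the wrist force passes 120 N, or if a joint passes its speed limit or range.

ROBOT

A 6-joint arm with a two-finger parallel gripper is mounted at the origin on the work surface. World frame = base frame: x ahead of the robot, y to its left, z up, the work surface at z = 0. Lengths are in m, angles in degrees, forces in N, time in s.
With the tool pointing down it reaches from about 0.4 to 0.825 m from the base axis. Payload 7 kg.
Tool frame: the origin (TCP) lies at the very end of the fingers, on their centre line; the grasp point (between the pads) lies 19 mm behind it (ctrl.tcp_to_grasp is the distance from the TCP to the grasp point, in m); z points along the fingers, y is the direction in which the jaws open and shut (so a half turn about z gives the same grasp; the last joint's range is limited). The gripper opens to 88 mm and grips with 3 to 60 N. Pads are 19 mm wide; open, the fingers measure 130 mm over their backs; the gripper's body (78 mm by 193 mm) begins 47 mm behind the grasp point.
Start: joints at [89.731, 20.546, 0.682, 0, -70.136, -16.507], TCP at [0.195, 0.646, 0.227] pointing down, gripper open.
Joint ranges: [-176.03, 176.03], [-82.01, 121.73], [-58.28, 71.71], [-173.87, 95.51], [-174.79, -0.11], [-173.66, 173.66]. Speed limits (degrees/s): [136.94, 136.94, 172.46, 180, 180, 180].

INTERFACE

Orientations are given as [roll, pitch, yaw] about the fixed x, y, z axes, in that order (R = Rz(yaw) Ry(pitch) Rx(roll)).
In Python, from plant import ctrl gives the robot as it stands.
- The arm moves only by the tool jog_arm, never from a script. Its argument "commands" is a list of rows, each an object of numbers: "x", "y", "z": the shift along the tool's x, y, z in cm; "roll": the turn about the tool's z in rad. In form: [{"x": .., "y": .., "z": .., "roll": ..}, ...]. A call has 1 to 12 rows; each row shifts and turns the commanded pose from where the row before left it, along the tool's axes as they then stand; what a row does not reach is not made up. A row lasts 1/10 s, in which the tool goes at most 50 mm and 8.59 degrees, less where a joint would pass 70% of its speed; a pose out of reach is approached as far as the arm can. A call is refused whole if a number of a shift passes 5 or a number of a turn 0.15, either way. A call with a gripper value outside its range is refused whole. "gripper" is the finger opening in cm, from 0 to 8.76, set as the call begins (left out, the last holds). The fingers move at their own pace and stop on an object; the grip force is fixed at half the most. Time passes only in rows, so rows that do not move let the fingers close. It gives the time, the measured TCP pose, the force and the opening at its end, in the units of the state.
- ctrl.get_obs(): the state, without advancing time (a new reading comes with each control period).
- ctrl.snapshot(name): name is "scene" or "top" or "wrist"; returns a dict with "image" (480x640x3 uint8, red, green, blue), "mtx" (3x3 intrinsics, pixels), "position" and "orientation" of the camera in the world; the wrist camera has in their place "hand_eye" (4x4, takes a point from camera to tool coordinates, whose origin is the TCP and whose axes are the flange's). Camera axes: x right, y up, looking along -z (the intrinsics and any distortion apply to the point x, -y, -z); pixel columns grow to the right and rows downward; lengths in m; the calibration is good to about 2 mm. The wrist camera is an equidistant fisheye: a pixel r from the principal point sees the ray r / f radians off the axis. A picture is of the moment at which its call begins: read the wrist's pose just before it. There is no depth.
- ctrl.close_job(): hands the job in, once; it reports no verdict.
Trained networks look in the newest picture that a camera, given by its name, has taken for a name from the list of things; names that differ only in an ending like _2 or _b are one class to them, and where a whole thing is asked for, a point or a joint stands for the part that bears it (a point fixed in the world has none). Each returns a list of dicts, best first, with "confidence" (0 to 1); they miss things now and then, are a little off and sometimes report something else, mostly with a low value. They report only what shows in the picture. A call takes as long as a camera call. They do not tell look-alikes from the thing itself.
- ctrl.search_frame(camera, query): "position" ([column, row] as shares, 0 to 1, of the picture: columns of its width, rows of its height, amid what is visible of it).
- ctrl.regions_of(camera, query): "mask" (480x640 bool, what is visible of it) and "position" ([column, row] as shares, 0 to 1, of the picture: columns of its width, rows of its height, amid what is visible of it).
The state is a dict: "clock": time; "joint_pos": joint angles; "qvel": joint speeds; "tau": joint torques, N m; "tool_pos": TCP position; "orientation": TCP orientation; "force": force on the tool from outside, world axes, zero at the start; "moment": the same for the moment, N m; "opening": finger opening in m.
Only numpy, scipy, OpenCV 4.12 (cv2) and the standard library are available. Lean on these libraries where they do the work, as an engineer would, in place of code of your own. Each camera call takes 0.05 s, during which the arm holds its last target.

## Working session

There is one attempt and no reset: what is moved stays moved. The work goes in short steps, Python scripts to look and compute and a tool call to move; the robot and the scene stay as the last step left them, time stands still between calls to the robot, and variables do not carry over. Pictures are saved under pics/ and viewed, and the job is handed in when it is done.

Besides the shell and the picture viewer there is one more tool, called after ">>>" as name(argument=value, ...), one argument or row to a line, values as JSON. jog_arm: Moves the arm, as the interface text tells. Its arguments: {"type":"object","properties":{"commands":{"type":"array"},"gripper":{"type":"number"}},"required":["commands"]}

```bash
ls; mkdir -p pics
cat > h.py <<'E'
import numpy as np, cv2, json
from plant import ctrl
from scipy.spatial.transform import Rotation as R
def snap(name, fn=None):
    o=ctrl.get_obs(); s=ctrl.snapshot(name)
    if fn: cv2.imwrite('pics/'+fn, s['image'][:,:,::-1])
    s['obs']=o
    return s
def Rcam(s):
    q=np.array(s['orientation'],float)
    return q
E
python3 - <<'E'
from h import *
o=ctrl.get_obs(); print(o)
for n in ['scene','top','wrist']:
    s=snap(n,n+'0.png'); print(n,{k:v for k,v in s.items() if k not in('image','obs')})
E
```

```text
pics
{'clock': 0.0, 'joint_pos': array([ 8.97315352e+01,  2.05901311e+01,  6.32483269e-01, -1.92658411e-02,
       -7.01342551e+01, -1.65098077e+01]), 'qvel': array([ 0.11216301, -0.00366111,  0.06339072, -0.0615226 , -0.00307209,
       -0.03969827]), 'tau': array([ 1.24740716e-03, -5.82712591e+01,  2.93045032e+01,  6.99658424e+00,
        6.97313400e-03, -1.45112463e-04]), 'tool_pos': array([0.1947085 , 0.6457959 , 0.22563028]), 'orientation': array([ 1.79906739e+02, -8.75499772e-03, -1.67848267e+01]), 'force': array([-0.67177474,  0.31976937, -0.45683151]), 'moment': array([ 0.01461409, -0.02054591,  0.01220697]), 'opening': 0.08781502822155132}
scene {'mtx': array([[557.07886908,   0.        , 321.93796889],
       [  0.        , 557.07886908, 239.56792071],
       [  0.        ,   0.        ,   1.        ]]), 'position': array([1.15337592, 0.56241471, 1.01202337]), 'orientation': array([ 41.96169874,   0.8592732 , 131.26451866])}
top {'mtx': array([[458.3117775 ,   0.        , 323.31641326],
       [  0.        , 458.3117775 , 235.08199077],
       [  0.        ,   0.        ,   1.        ]]), 'position': array([0.3516864 , 0.00156159, 1.07970762]), 'orientation': array([ 10.6021671 ,  -1.14228466, -88.57988563])}
wrist {'mtx': array([[371.64829954,   0.        , 321.61209143],
       [  0.        , 371.64829954, 237.50087637],
       [  0.        ,   0.        ,   1.        ]]), 'hand_eye': array([[-4.20106093e-04,  9.57992578e-01,  2.86792686e-01,
         7.69207319e-02],
       [ 9.99999685e-01,  2.09330969e-04,  7.65599880e-04,
        -4.45147825e-04],
       [ 6.73404412e-04,  2.86792917e-01, -9.57992364e-01,
        -1.58250611e-01],
       [ 0.00000000e+00,  0.00000000e+00,  0.00000000e+00,
         1.00000000e+00]])}
```

View pics/scene0.png

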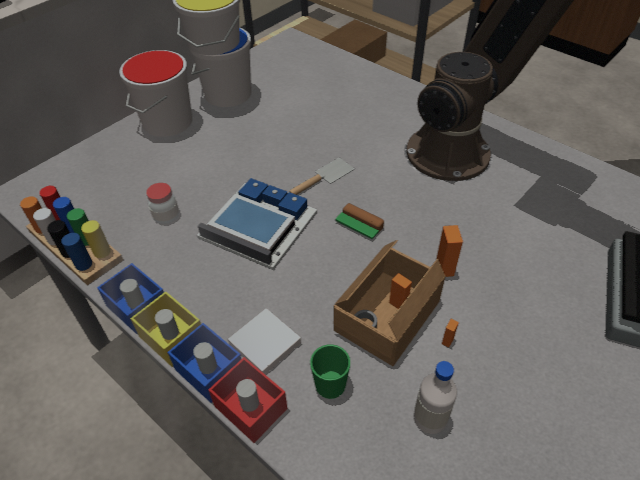

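View pics/top0.png

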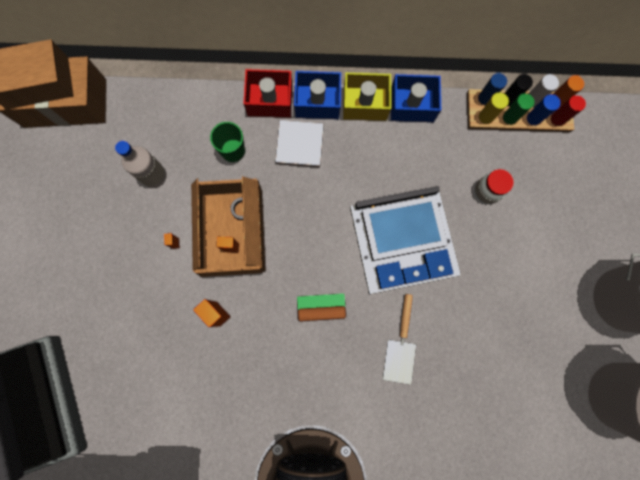

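View pics/wrist0.png

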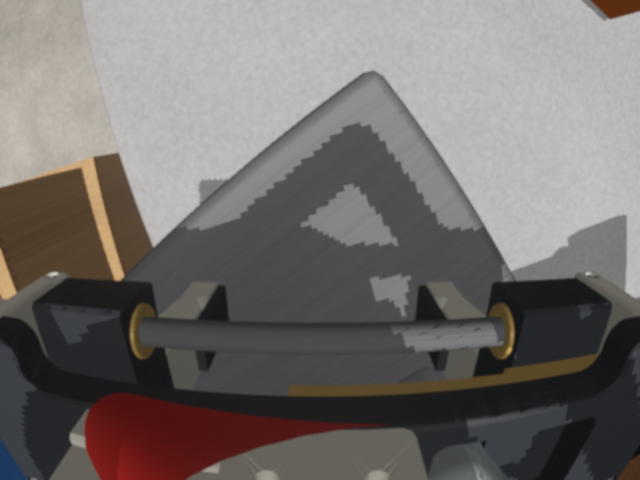

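```bash
cat >> h.py <<'E'
def cam(s):
    Rm=R.from_euler('xyz',s['orientation'],degrees=True).as_matrix()
    return Rm,np.array(s['position']),s['mtx']
def proj(s,P):
    Rm,t,K=cam(s); p=(np.atleast_2d(P)-t)@Rm
    return np.c_[K[0,0]*p[:,0]/-p[:,2]+K[0,2], K[1,1]*(-p[:,1])/-p[:,2]+K[1,2]]
def unproj(s,uv,z):
    Rm,t,K=cam(s); uv=np.atleast_2d(uv).astype(float)
    d=np.c_[(uv[:,0]-K[0,2])/K[0,0],-(uv[:,1]-K[1,2])/K[1,1],-np.ones(len(uv))]@Rm.T
    return t+d*((z-t[2])/d[:,2])[:,None]
def crop(im,x0,y0,x1,y1,k,fn):
    c=cv2.resize(im[y0:y1,x0:x1,::-1],None,fx=k,fy=k,interpolation=cv2.INTER_CUBIC); cv2.imwrite('pics/'+fn,c)
E
python3 - <<'E'
from h import *
import pickle
t=ctrl.snapshot('top'); s=ctrl.snapshot('scene')
pickle.dump((t,s),open('ts.pkl','wb'))
for n,q in [('top',t),('scene',s)]:
    for k in ['carton','spacer','flap_left_edge','flap_right_edge','flap_left','jig','tile','tile_edge','stop_short','stop_middle','stop_long','tape_core']:
        r=ctrl.search_frame(n,k)
        print(n,k,[(round(a['position'][0]*640,1),round(a['position'][1]*480,1),round(a['confidence'],2)) for a in r[:4]])
crop(t['image'],330,170,480,310,5,'tj.png'); crop(t['image'],150,165,290,335,4,'tc.png')
crop(s['image'],190,160,330,280,5,'sj.png'); crop(s['image'],320,210,480,370,5,'sc.png')
print(proj(t,[[0,0,0],[0.195,.646,.22]]))
E
```

```text
top carton [(405.3, 356.2, 0.64), (228.2, 225.8, 0.63)]
top spacer [(209.6, 312.3, 0.96), (230.2, 244.8, 0.85), (169.3, 241.5, 0.51)]
top flap_left_edge [(194.8, 226.6, 0.66), (403.1, 228.2, 0.66)]
top flap_right_edge [(139.8, 163.9, 0.7), (250.2, 222.2, 0.69), (227.5, 226.9, 0.39)]
top flap_left [(195.9, 229.0, 0.85), (143.6, 167.0, 0.55), (228.5, 245.7, 0.37)]
top jig [(403.2, 230.3, 0.95), (439.6, 262.9, 0.38)]
top tile [(405.1, 227.6, 0.92), (251.8, 221.3, 0.54)]
top tile_edge [(404.8, 225.5, 0.86)]
top stop_short [(417.7, 273.0, 0.84), (139.2, 164.8, 0.75)]
top stop_middle [(387.5, 276.9, 0.86), (417.0, 272.1, 0.24)]
top stop_long [(436.8, 260.0, 0.7)]
top tape_core [(235.3, 208.5, 0.63)]
scene carton [(388.4, 303.7, 0.96)]
scene spacer [(446.8, 249.8, 0.86), (446.5, 330.9, 0.72), (396.8, 291.7, 0.71)]
scene flap_left_edge [(414.6, 300.6, 0.68)]
scene flap_right_edge [(365.0, 269.3, 0.76)]
scene flap_left [(416.6, 300.6, 0.85)]
scene jig [(255.9, 231.1, 0.57)]
scene tile [(253.0, 222.9, 0.56)]
scene tile_edge [(254.6, 219.9, 0.74), (262.7, 342.3, 0.74)]
scene stop_short [(271.9, 193.5, 0.82), (417.4, 300.2, 0.58)]
scene stop_middle [(292.1, 201.1, 0.95)]
scene stop_long [(253.3, 189.4, 0.7), (327.4, 368.2, 0.17)]
scene tape_core [(369.0, 313.6, 0.44)]
[[310.12337537 485.44009254]
 [-54.76279862 402.21822606]]
```

View pics/tj.png

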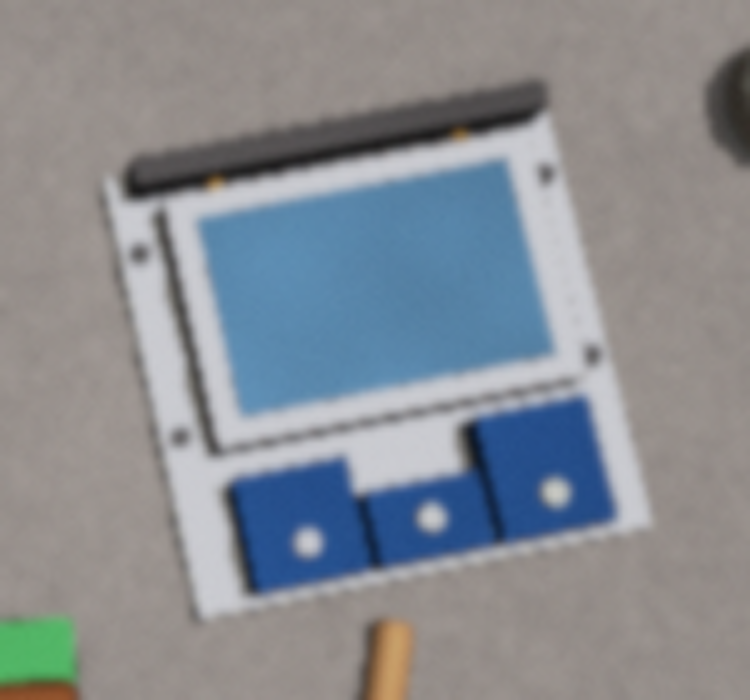

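View pics/tc.png

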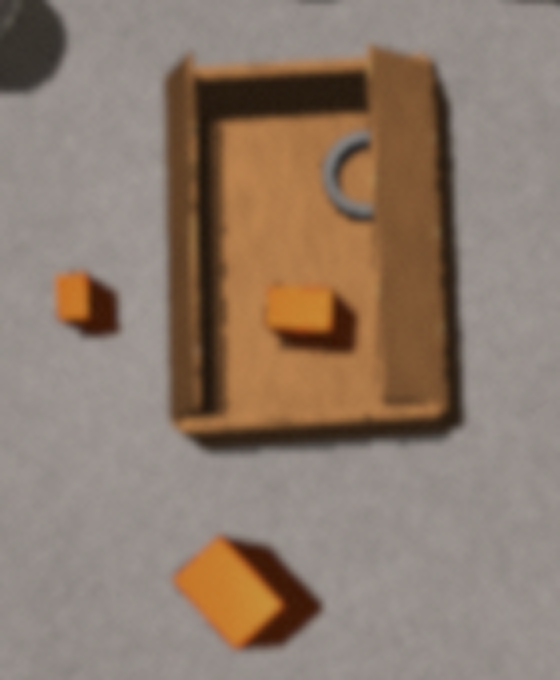

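View pics/sj.png

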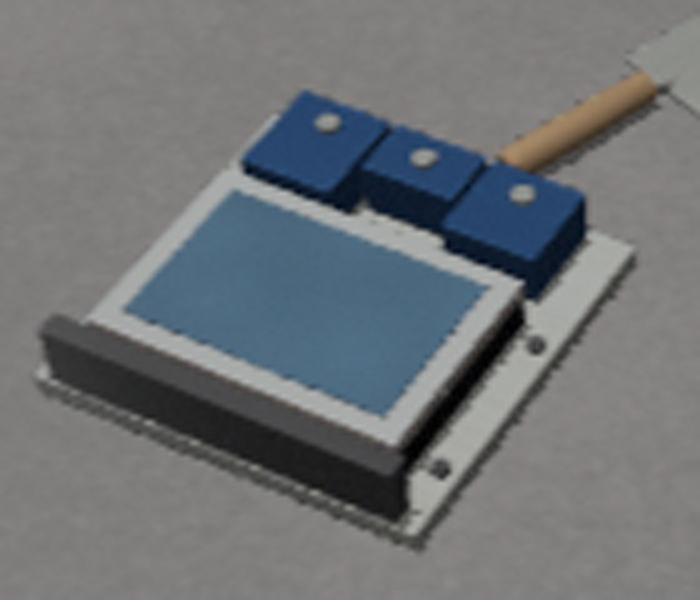

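View pics/sc.png

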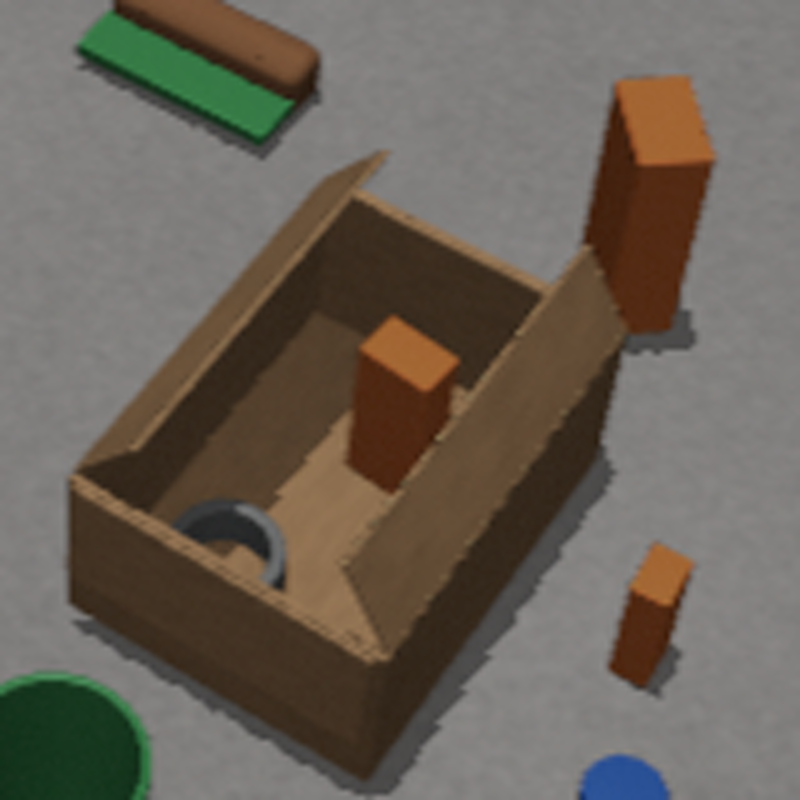

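```bash
cat > fit.py <<'E'
from h import *
import pickle
from scipy.optimize import least_squares
t,s=pickle.load(open('ts.pkl','rb'))
def px(u,k,off): return (np.array(u)+.5)/k-.5+np.array(off)
def fit(pts,x0):
    def f(p,full=False):
        c,sn=np.cos(p[2]),np.sin(p[2]); r=[]
        for S,P,u in pts:
            W=[p[0]+c*P[0]-sn*P[1],p[1]+sn*P[0]+c*P[1],P[2]]
            r.append(proj(S,W)[0]-u)
        return np.array(r) if full else np.ravel(r)
    o=least_squares(f,x0,loss='soft_l1'); print(np.round([o.x[0],o.x[1],np.degrees(o.x[2])],4)); print(np.round(f(o.x,True),1).tolist()); return o.x
T=lambda *u: px(u,4,(150,165)); C=lambda *u: px(u,5,(320,210))
a,b=.099,.074
pc=fit([(t,(-a,b,.092),T(180,430)),(t,(-a,-b,.092),T(447,410)),(t,(a,-b,.092),T(435,60)),
 (s,(a,-b,.092),C(70,480)),(s,(a,b,.092),C(385,660)),(s,(-a,-b,.092),C(355,190)),(s,(a,b,0),C(367,780)),(s,(a,-b,0),C(70,605)),(s,(-a,b,0),C(600,475))],[.6,.2,0])
T=lambda *u: px(u,5,(330,170)); C=lambda *u: px(u,5,(190,160))
pj=fit([(t,(.1075,.11,.012),T(105,178)),(t,(-.1075,-.11,.012),T(652,525)),(t,(-.1075,.11,.012),T(200,620)),
 (t,(-.032,.088,.042),T(215,450)),(t,(-.032,-.088,.042),T(575,378)),
 (s,(.1075,.11,.012),C(423,537)),(s,(.1075,-.11,.012),C(40,372)),(s,(-.1075,.11,.012),C(635,248)),
 (s,(-.032,.088,.042),C(525,293)),(s,(-.032,-.088,.042),C(240,190)),
 (t,(-.064,.027,.042),T(360,497)),(t,(-.064,-.027,.042),T(478,470))],[.6,-.2,0])
T=lambda *u: px(u,4,(150,165)); C=lambda *u: px(u,5,(320,210))
a,b=.012,.018
ps=fit([(t,(-a,b,.089),T(270,330)),(t,(-a,-b,.089),T(333,331)),(t,(a,-b,.089),T(331,289)),(t,(a,b,.089),T(267,286)),
 (s,(a,-b,.089),C(360,350)),(s,(a,b,.089),C(428,390)),(s,(-a,b,.089),C(459,357)),(s,(-a,-b,.089),C(393,317)),(s,(a,b,.004),C(392,493)),(s,(a,-b,.004),C(348,462))],[.55,.2,0])
json.dump([pc.tolist(),pj.tolist(),ps.tolist()],open('pose.json','w'))
E
python3 fit.py
```

```text
[0.5536 0.2044 5.4096]
[[-3.7, -0.0], [-1.4, 0.4], [-2.3, -0.1], [-0.5, -0.5], [0.1, 0.4], [-5.8, -3.0], [-0.1, 0.6], [-0.5, -0.4], [-0.4, -3.7]]
[ 0.544  -0.2052 13.136 ]
[[-2.0, 1.3], [-0.4, 1.1], [-1.3, 1.2], [-0.7, -0.1], [1.5, -0.9], [-1.3, -0.8], [-1.4, 0.1], [0.5, -1.1], [-0.5, -2.4], [-3.5, -4.5], [-0.6, -1.2], [-1.3, -0.5]]
[ 0.5159  0.2037 -0.2824]
[[-2.2, 0.1], [-1.4, 0.4], [-0.1, 0.0], [-0.6, 0.2], [-1.2, -1.1], [-0.8, -0.1], [-0.2, -0.5], [-1.0, -1.3], [2.7, 2.9], [-1.8, 0.2]]
```

```bash
cat > ov.py <<'E'
from h import *
import pickle,sys
def box(p,x0,x1,y0,y1,z0,z1):
    c,sn=np.cos(p[2]),np.sin(p[2])
    P=[(x,y,z) for z in(z0,z1) for x,y in((x0,y0),(x1,y0),(x1,y1),(x0,y1))]
    W=np.array([[p[0]+c*x-sn*y,p[1]+sn*x+c*y,z] for x,y,z in P])
    return [(W[i],W[j]) for i,j in((0,1),(1,2),(2,3),(3,0),(4,5),(5,6),(6,7),(7,4),(0,4),(1,5),(2,6),(3,7))]
def draw(S,segs,win,k,fn):
    x0,y0,x1,y1=win
    c=cv2.resize(S['image'][y0:y1,x0:x1,::-1],None,fx=k,fy=k,interpolation=cv2.INTER_CUBIC)
    for (A,B),col in segs:
        q=[(proj(S,X)[0]-[x0,y0]+.5)*k-.5 for X in(A,B)]
        cv2.line(c,*[tuple(int(round(v*16)) for v in w) for w in q],col,1,cv2.LINE_AA,4)
    cv2.imwrite('pics/'+fn,c)
def flap(p,side,ang):
    y=side*.072; c,sn=np.cos(p[2]),np.sin(p[2])
    W=lambda x,yy,z:np.array([p[0]+c*x-sn*yy,p[1]+sn*x+c*yy,z])
    ye=y-side*.048*np.cos(ang); ze=.092+.048*np.sin(ang)
    Q=[W(-.096,y,.092),W(.096,y,.092),W(.096,ye,ze),W(-.096,ye,ze)]
    return [(Q[i],Q[(i+1)%4]) for i in range(4)]
def allsegs(pc,pj,ps,fa=None):
    g=[]
    if pc is not None: g+=[(e,(0,255,0)) for e in box(pc,-.099,.099,-.074,.074,0,.092)]
    if pc is not None and fa: g+=[(e,(255,0,255)) for i in(0,1) for e in flap(pc,(1,-1)[i],fa[i])]
    if ps is not None: g+=[(e,(255,255,0)) for e in box(ps,-.012,.012,-.018,.018,.004,.089)]
    if pj is not None:
        g+=[(e,(0,255,0)) for e in box(pj,-.1075,.1075,-.11,.11,0,.012)]
        g+=[(e,(0,0,255)) for e in box(pj,-.032,.088,-.088,.088,.012,.042)]
        g+=[(e,(0,255,255)) for e in box(pj,-.1,-.064,-.027,.027,.012,.042)]
    return g
if __name__=='__main__':
    t,s=pickle.load(open('ts.pkl','rb'))
    pc,pj,ps=json.load(open('pose.json'))
    pc=np.array(pc)
    g=allsegs(pc,pj,ps,(0.95,.95))
    draw(t,g,(330,170,480,310),5,'o1.png');draw(t,g,(150,165,290,290),5,'o2.png')
    draw(s,g,(190,160,330,280),5,'o3.png');draw(s,g,(320,230,480,370),4,'o4.png')
    a=[cv2.imread('pics/o%d.png'%i) for i in(1,2,3,4)]
    for i,j,n in((0,1,'oa'),(2,3,'ob')):
        h=600; cv2.imwrite('pics/%s.png'%n,np.hstack([cv2.resize(a[q],(400,int(a[q].shape[0]*400/a[q].shape[1]))) [:330] if False else a[q][:560,:] [:560] for q in (i,)]))
E
python3 ov.py
```

```text
(no output)
```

View pics/o1.png

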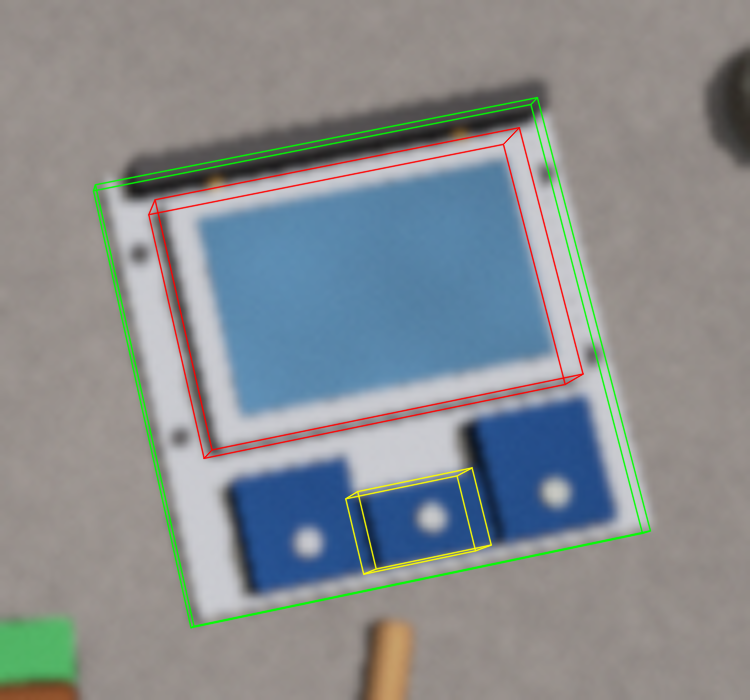

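View pics/o2.png

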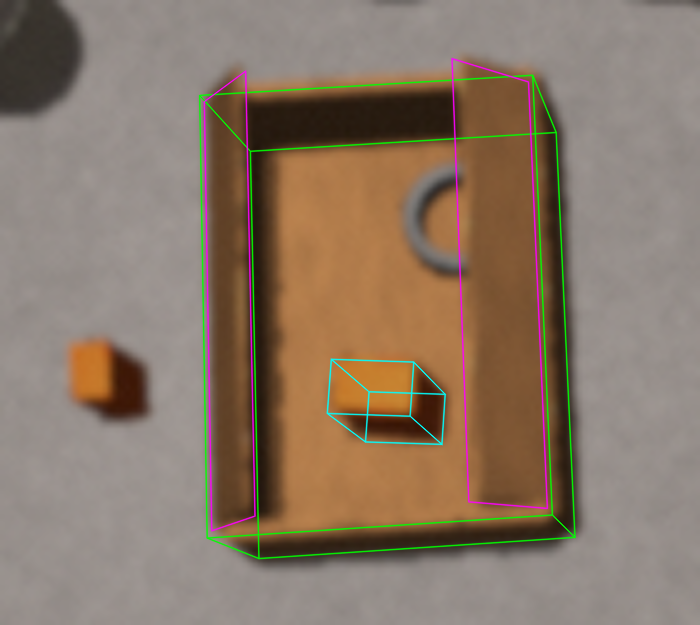

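View pics/o3.png

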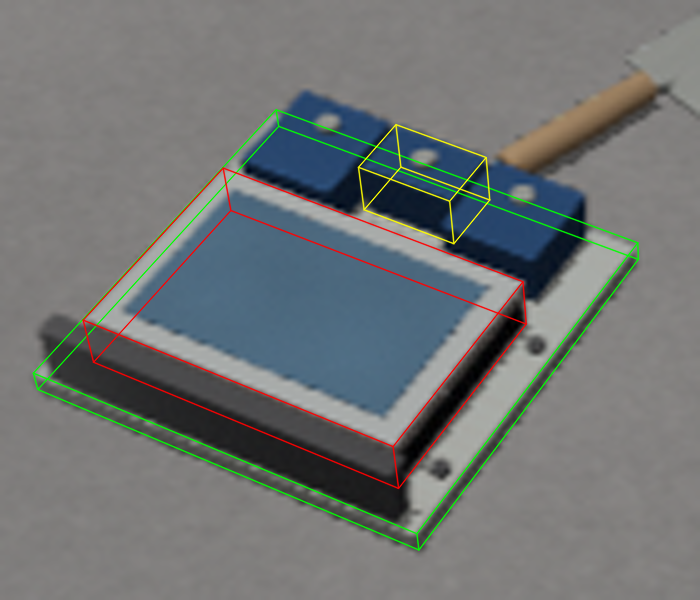

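View pics/o4.png

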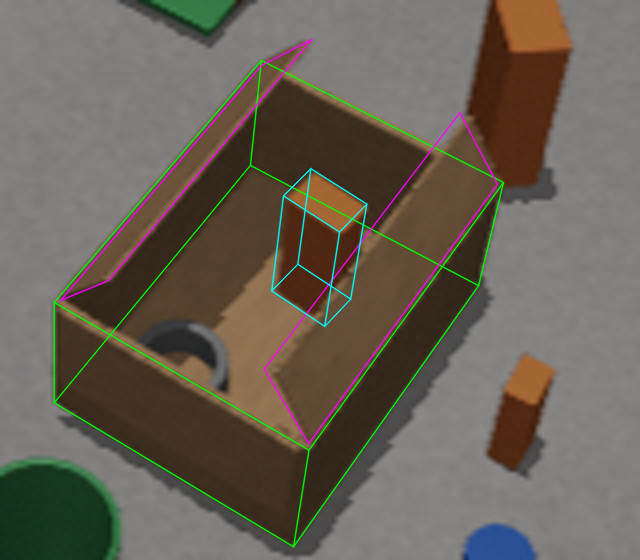

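>>> jog_arm(
  commands=[
    {"x": 2,"y": 1.4,"z": -1},
    {"x": 4,"y": 2.7,"z": -0.5},
    {"x": 4,"y": 2.7,"z": -0.5},
    {"x": 4,"y": 2.7,"z": -0.5},
    {"x": 4,"y": 2.7},
    {"x": 4,"y": 2.7},
    {"x": 4,"y": 2.7},
    {"x": 4,"y": 2.7},
    {"x": 4,"y": 2.7},
    {"x": 4,"y": 2.7},
    {"x": 4,"y": 2.7},
    {"x": 4,"y": 2.7},
  ],
  gripper=0,
)

```text
validation failed for argument at $.co...
```

>>> jog_arm(
  commands=[
    {"roll": 0.13,"x": 1},
    {"roll": 0.14},
    {"roll": 0.14},
    {"roll": 0.14},
    {"roll": 0.14},
    {"roll": 0.14},
    {"roll": 0.14},
    {"roll": 0.14},
    {"roll": 0.12},
    {},
  ],
)

```text
validation failed for argument at $.co...
```

Run:
```python
from h import *
s=snap('wrist','w1.png'); o=s['obs']; print({k:np.round(v,3) for k,v in o.items() if k not in('tau','qvel')})
```

```text
{'clock': np.float64(1.45), 'joint_pos': array([ 8.9730e+01,  2.0547e+01,  6.8200e-01, -1.0000e-03, -7.0138e+01,
       -1.6507e+01]), 'tool_pos': array([0.195, 0.646, 0.227]), 'orientation': array([179.997,  -0.   , -16.777]), 'force': array([ 0.611, -0.025,  0.983]), 'moment': array([ 0.009, -0.029,  0.022]), 'opening': np.float64(0.088)}
```

View pics/w1.png

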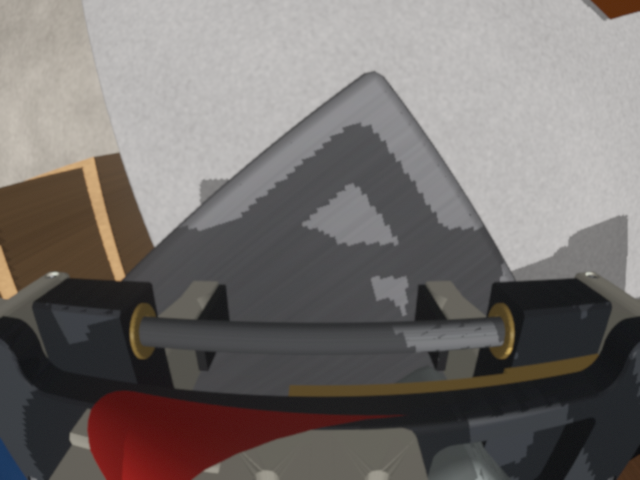

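>>> jog_arm(
  commands=[
    {"x": 1,"y": 0.7,"z": -1.5,"roll": 0},
    {"x": 4,"y": 2.7,"z": -1,"roll": 0},
    {"x": 4,"y": 2.7,"z": -0.5,"roll": 0},
    {"x": 4,"y": 2.7,"z": 0,"roll": 0},
    {"x": 4,"y": 2.7,"z": 0,"roll": 0},
    {"x": 4,"y": 2.7,"z": 0,"roll": 0},
    {"x": 4,"y": 2.7,"z": 0,"roll": 0},
    {"x": 4,"y": 2.7,"z": 0,"roll": 0},
    {"x": 4,"y": 2.7,"z": 0,"roll": 0},
    {"x": 4,"y": 2.7,"z": 0,"roll": 0},
    {"x": 4,"y": 2.7,"z": 0,"roll": 0},
    {"x": 4,"y": 2.7,"z": 0,"roll": 0},
  ],
  gripper=0,
)

```text
clock: 2.7
tool_pos: [0.5391, 0.223, 0.2582]
orientation: [-179.9, -0.1, -16.8]
force: [0.4, 1.2, 0.0]
opening: 0.0017
```

>>> jog_arm(
  commands=[
    {"x": 2,"y": 1.3,"z": 0,"roll": 0.13},
    {"x": 0,"y": 0,"z": 0,"roll": 0.14},
    {"x": 0,"y": 0,"z": 0,"roll": 0.14},
    {"x": 0,"y": 0,"z": 0,"roll": 0.14},
    {"x": 0,"y": 0,"z": 0,"roll": 0.14},
    {"x": 0,"y": 0,"z": 0,"roll": 0.14},
    {"x": 0,"y": 0,"z": 0,"roll": 0.14},
    {"x": 0,"y": 0,"z": 0,"roll": 0.14},
    {"x": 0,"y": 0,"z": 0,"roll": 0.12},
    {"x": 0,"y": 0,"z": 0,"roll": 0},
  ],
)

```text
clock: 3.7
tool_pos: [0.5534, 0.2065, 0.2577]
orientation: [-179.9, 0.0, -87.4]
force: [0.4, 0.4, 0.1]
opening: 0.0008
```

Run:
```python
from h import *
s=snap('wrist','w2.png'); o=s['obs']; print({k:np.round(v,3) for k,v in o.items() if k not in('tau','qvel')})
```

```text
{'clock': np.float64(3.7), 'joint_pos': array([ 3.9423e+01,  1.1545e+01, -7.6570e+00,  1.3000e-02, -7.0731e+01,
       -3.6787e+01]), 'tool_pos': array([0.553, 0.207, 0.258]), 'orientation': array([-1.79939e+02,  3.00000e-02, -8.73600e+01]), 'force': array([0.408, 0.351, 0.136]), 'moment': array([ 0.1  , -0.096,  0.063]), 'opening': np.float64(0.001)}
```

View pics/w2.png

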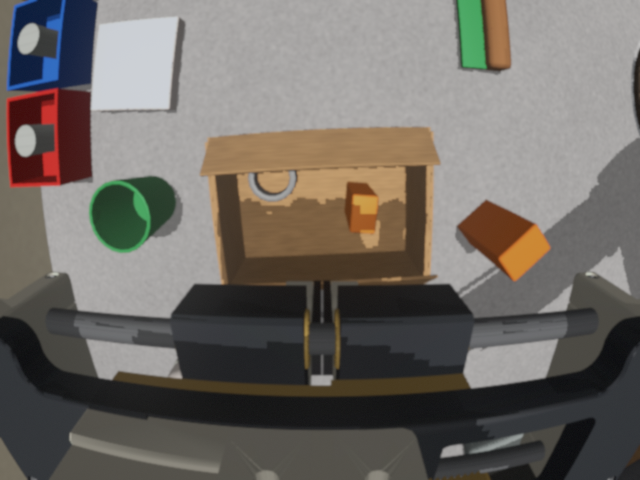

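```bash
cat >> h.py <<'E'
def wT(s):
    o=s['obs']; T=np.eye(4); T[:3,:3]=R.from_euler('xyz',o['orientation'],degrees=True).as_matrix(); T[:3,3]=o['tool_pos']
    return T@s['hand_eye']
def wproj(s,P):
    T=wT(s); p=(np.atleast_2d(P)-T[:3,3])@T[:3,:3]
    x,y,z=p[:,0],-p[:,1],-p[:,2]; r=np.hypot(x,y); th=np.arctan2(r,z); k=s['mtx'][0,0]*th/np.maximum(r,1e-9)
    return np.c_[s['mtx'][0,2]+k*x, s['mtx'][1,2]+k*y]
def wunproj(s,uv,zw):
    T=wT(s); d=(np.atleast_2d(uv).astype(float)-[s['mtx'][0,2],s['mtx'][1,2]])/s['mtx'][0,0]
    th=np.hypot(d[:,0],d[:,1]); f=np.sin(th)/np.maximum(th,1e-9)
    v=np.c_[d[:,0]*f,-d[:,1]*f,-np.cos(th)]@T[:3,:3].T
    return T[:3,3]+v*((zw-T[2,3])/v[:,2])[:,None]
def wdraw(S,segs,win,k,fn):
    x0,y0,x1,y1=win
    c=cv2.resize(S['image'][y0:y1,x0:x1,::-1],None,fx=k,fy=k,interpolation=cv2.INTER_CUBIC)
    for (A,B),col in segs:
        q=wproj(S,np.linspace(A,B,12)); q=(q-[x0,y0]+.5)*k-.5
        cv2.polylines(c,[np.round(q*16).astype(np.int32)],False,col,1,cv2.LINE_AA,4)
    cv2.imwrite('pics/'+fn,c)
E
python3 - <<'E'
from h import *; from ov import *
import pickle
s=snap('wrist'); pickle.dump(s,open('w2.pkl','wb'))
pc,pj,ps=json.load(open('pose.json'))
wdraw(s,allsegs(pc,None,ps,(.95,.95)),(180,100,460,300),2.8,'w2o.png')
E
```

```text
(no output)
```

View pics/w2o.png

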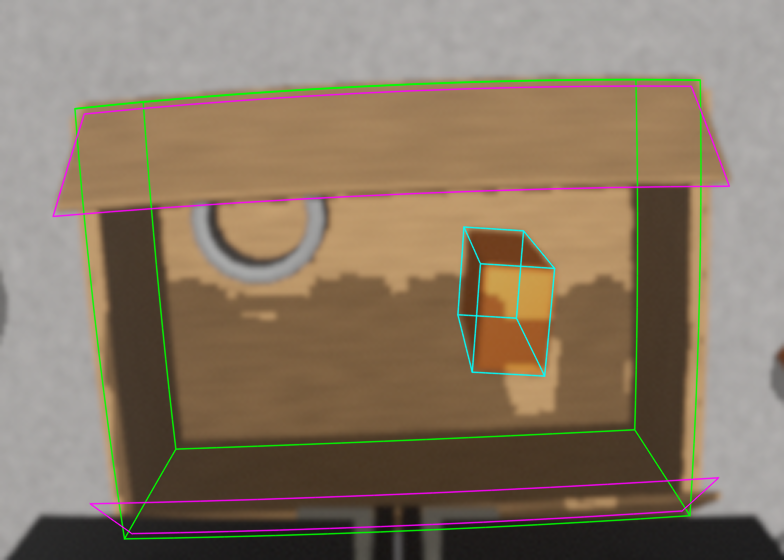

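Run:
```python
from h import *; import pickle
t,s=pickle.load(open('ts.pkl','rb'))
print(unproj(t,[123,149],.19),unproj(s,[444,371],.19)); print(unproj(t,[209,312],.12)); print(unproj(t,[228,130],.09))
```

```text
[[0.6846719  0.39866218 0.19      ]] [[0.69325388 0.40722939 0.19      ]]
[[0.36425469 0.21786354 0.12      ]]
[[0.77549931 0.21031898 0.09      ]]
```

>>> jog_arm(
  commands=[
    {"x": 0,"y": 0,"z": 2,"roll": 0},
    {"x": 0,"y": 0,"z": 4,"roll": 0},
    {"x": 0,"y": 0,"z": 4,"roll": 0},
    {"x": 0,"y": 0,"z": 3.5,"roll": 0},
    {"x": 0,"y": 0,"z": 2,"roll": 0},
    {"x": 0,"y": 0,"z": 0,"roll": 0},
  ],
)

```text
clock: 4.4
tool_pos: [0.5516, 0.2057, 0.0987]
orientation: [179.7, -0.2, -87.1]
force: [-0.4, -0.1, -0.3]
opening: 0.0006
```

>>> jog_arm(
  commands=[
    {"x": 1.5,"y": 0,"z": -0.3,"roll": 0},
    {"x": 1.5,"y": 0,"z": 0,"roll": 0},
    {"x": 1.5,"y": 0,"z": 0,"roll": 0},
    {"x": 1.5,"y": 0,"z": 0,"roll": 0},
    {"x": 1.5,"y": 0,"z": 0,"roll": 0},
    {"x": 1.2,"y": 0,"z": 0,"roll": 0},
    {"x": 1,"y": 0,"z": 0,"roll": 0},
    {"x": 1,"y": 0,"z": 0,"roll": 0},
    {"x": 0,"y": 0,"z": 0,"roll": 0},
  ],
)

```text
clock: 5.3
tool_pos: [0.5583, 0.0988, 0.1044]
orientation: [180.0, -0.0, -87.3]
force: [1.0, -0.3, -0.7]
opening: 0.0004
```

Run:
```python
from h import *; from ov import *
import pickle
s=snap('wrist','w3.png'); t=snap('top')
crop(t['image'],150,165,290,290,5,'t3.png')
print(s['obs']['tool_pos'],s['obs']['force'])
```

```text
[0.5582576  0.09881288 0.10440941] [ 0.98037064 -0.28544038 -0.68097191]
```

View pics/t3.png

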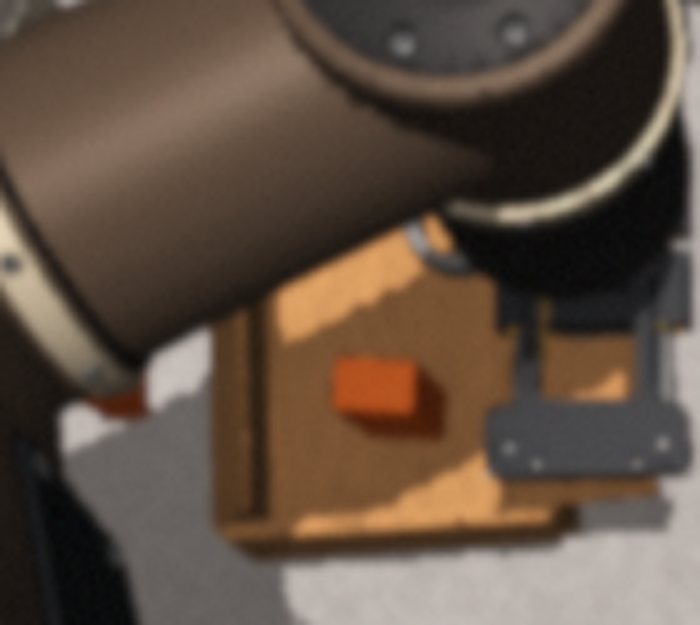

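View pics/w3.png

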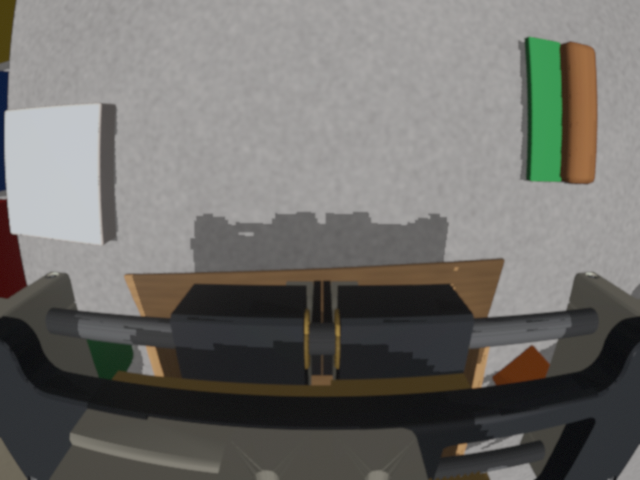

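>>> jog_arm(
  commands=[
    {"x": -1,"y": 0,"z": -0.6,"roll": 0},
    {"x": -3,"y": 0,"z": -0.5,"roll": 0},
    {"x": -3.5,"y": 0,"z": 0,"roll": 0},
    {"x": -3.5,"y": 0,"z": 0.5,"roll": 0},
    {"x": -1.5,"y": 0,"z": 0.6,"roll": 0},
    {"x": -1.5,"y": 0,"z": 0,"roll": 0},
    {"x": -1.5,"y": 0,"z": 0,"roll": 0},
    {"x": -1.5,"y": 0,"z": 0,"roll": 0},
    {"x": -1.5,"y": 0,"z": 0,"roll": 0},
    {"x": -1.2,"y": 0,"z": 0,"roll": 0},
    {"x": -1.0,"y": 0,"z": 0,"roll": 0},
    {"x": -0.7,"y": 0,"z": 0,"roll": 0},
  ],
)

```text
clock: 6.6
tool_pos: [0.5483, 0.315, 0.1047]
orientation: [-180.0, 0.0, -87.2]
force: [0.6, -0.6, 0.2]
opening: 0.0002
```

Run:
```python
from h import *; from ov import *
pc,pj,ps=json.load(open('pose.json'))
o=ctrl.get_obs(); d=o['tool_pos'][:2]-pc[:2]; c,s=np.cos(pc[2]),np.sin(pc[2]); print(o['tool_pos'],'carton frame',d[0]*c+d[1]*s,-d[0]*s+d[1]*c,o['force'])
```

```text
[0.54833727 0.315038   0.10467914] carton frame 0.005233015833912169 0.11064566138351663 [ 0.57948436 -0.64981407  0.16553218]
```

>>> jog_arm(
  commands=[
    {"x": 0.7,"y": 0,"z": -1.5,"roll": 0},
    {"x": 2,"y": 0.7,"z": -3,"roll": 0},
    {"x": 3,"y": 1,"z": -3,"roll": 0},
    {"x": 3,"y": 1,"z": -2,"roll": 0},
    {"x": 2.2,"y": 1,"z": -1,"roll": 0},
    {"x": 0,"y": 0,"z": 0,"roll": 0.05},
    {"x": 0,"y": 0,"z": 0,"roll": 0},
  ],
  gripper=6,
)

```text
clock: 7.3
tool_pos: [0.5166, 0.2024, 0.2114]
orientation: [-179.9, 0.1, -90.2]
force: [0.9, -0.2, 0.4]
opening: 0.0509
```

Run:
```python
from h import *; from ov import *
pc,pj,ps=json.load(open('pose.json'))
s=snap('wrist','w4.png'); wdraw(s,allsegs(pc,None,ps,(2.9,2.9)),(160,130,500,330),2.35,'w4o.png')
S=snap('scene'); draw(S,allsegs(pc,None,ps,(2.9,2.9)),(320,210,480,370),3.7,'s4o.png')
print(s['obs']['tool_pos'],s['obs']['orientation'],s['obs']['opening'])
```

```text
[0.51664346 0.20239339 0.21136673] [-1.79881329e+02  1.05382668e-01 -9.02361368e+01] 0.05087173660793277
```

View pics/w4o.png

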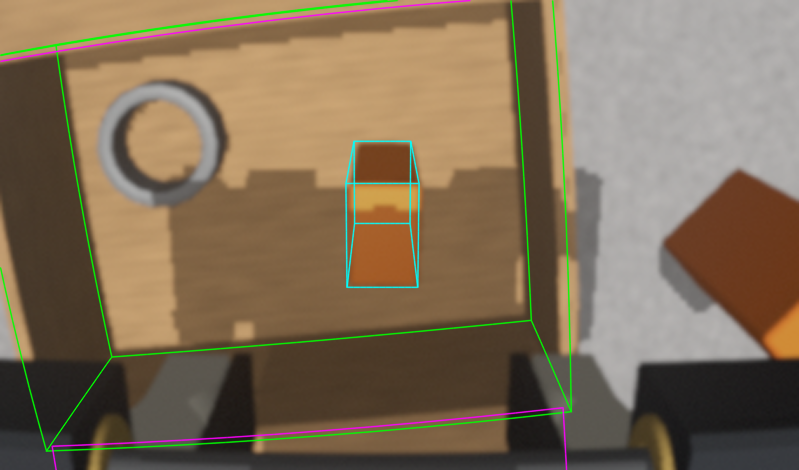

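View pics/s4o.png

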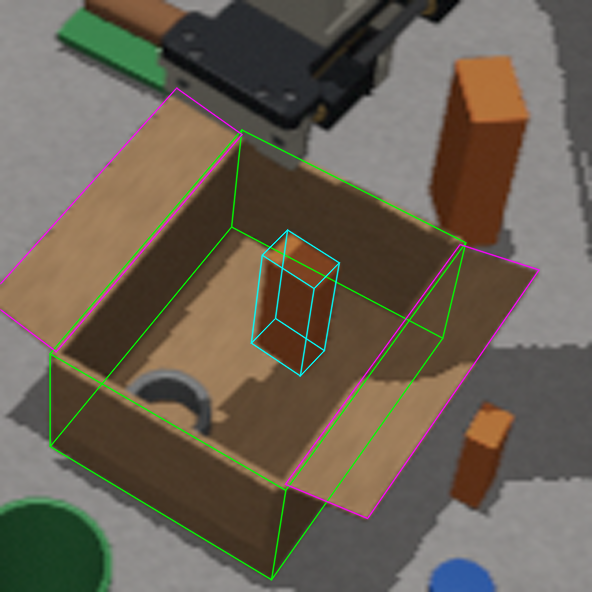

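>>> jog_arm(
  commands=[
    {"x": -0.1,"y": 0,"z": 2,"roll": 0},
    {"x": 0,"y": 0,"z": 3,"roll": 0},
    {"x": 0,"y": 0,"z": 3,"roll": 0},
    {"x": 0,"y": 0,"z": 2,"roll": 0},
    {"x": 0,"y": 0,"z": 2,"roll": 0},
    {"x": 0,"y": 0,"z": 2,"roll": 0},
    {"x": 0,"y": 0,"z": 1.5,"roll": 0},
    {"x": 0,"y": 0,"z": 0.8,"roll": 0},
    {"x": 0,"y": 0,"z": 0,"roll": 0},
    {"x": 0,"y": 0,"z": 0,"roll": 0},
  ],
  gripper=4.8,
)

```text
clock: 8.4
tool_pos: [0.5168, 0.2046, 0.0468]
orientation: [-180.0, -0.0, -90.1]
force: [-0.2, 0.2, 0.4]
opening: 0.048
```

>>> jog_arm(
  commands=[
    {"x": 0,"y": 0,"z": 0,"roll": 0},
    {"x": 0,"y": 0,"z": 0,"roll": 0},
    {"x": 0,"y": 0,"z": 0,"roll": 0},
    {"x": 0,"y": 0,"z": 0,"roll": 0},
    {"x": 0,"y": 0,"z": 0,"roll": 0},
    {"x": 0,"y": 0,"z": 0,"roll": 0},
  ],
  gripper=0,
)

```text
clock: 9.0
tool_pos: [0.5166, 0.2044, 0.047]
orientation: [-180.0, 0.0, -90.1]
force: [-1.2, -0.7, 5.1]
opening: 0.0237
```

>>> jog_arm(
  commands=[
    {"x": 0,"y": 0,"z": -0.5,"roll": 0},
    {"x": 0,"y": 0,"z": -1.5,"roll": 0},
    {"x": 0,"y": 0,"z": -3,"roll": 0},
    {"x": 0,"y": 0,"z": -3,"roll": 0},
    {"x": 0,"y": 0,"z": -3,"roll": 0},
    {"x": 0,"y": 0,"z": -3,"roll": 0},
    {"x": 1.5,"y": 0,"z": -1,"roll": 0},
    {"x": 3,"y": 0.5,"z": 0,"roll": 0},
    {"x": 4,"y": 0.5,"z": 0,"roll": 0},
    {"x": 4,"y": 0.6,"z": 0,"roll": 0},
    {"x": 4,"y": 0.6,"z": 0,"roll": 0},
    {"x": 4,"y": 0.6,"z": 0,"roll": 0},
  ],
)

```text
clock: 10.2
tool_pos: [0.4868, -0.0026, 0.1961]
orientation: [179.9, -0.0, -90.1]
force: [1.1, -0.8, -1.2]
opening: 0.0239
```

>>> jog_arm(
  commands=[
    {"x": 4,"y": 0.6,"z": 0,"roll": 0},
    {"x": 4,"y": 0.6,"z": 0,"roll": 0},
    {"x": 2.5,"y": 0.2,"z": 0,"roll": 0},
    {"x": 1.4,"y": 0,"z": 0,"roll": -0.1},
    {"x": 0,"y": 0,"z": 0,"roll": -0.13},
    {"x": 0,"y": 0,"z": 0,"roll": 0},
    {"x": 0,"y": 0,"z": 0,"roll": 0},
  ],
)

```text
clock: 10.9
tool_pos: [0.4733, -0.1198, 0.1961]
orientation: [180.0, 0.0, -77.2]
force: [-0.5, 0.2, -1.1]
opening: 0.0237
```

Run:
```python
from h import *; from ov import *; import pickle
pc,pj,ps=json.load(open('pose.json'))
s=snap('wrist','w5.png'); pickle.dump(s,open('w5.pkl','wb'))
wdraw(s,allsegs(None,pj,None),(160,60,500,330),2.2,'w5o.png')
t=snap('top','t5.png'); S=snap('scene','s5.png')
print(s['obs']['tool_pos'],s['obs']['orientation'],s['obs']['opening'])
```

```text
[ 0.47326806 -0.11977948  0.19613055] [ 1.79952022e+02  1.70994514e-02 -7.71684031e+01] 0.02372341038455001
```

View pics/w5.png

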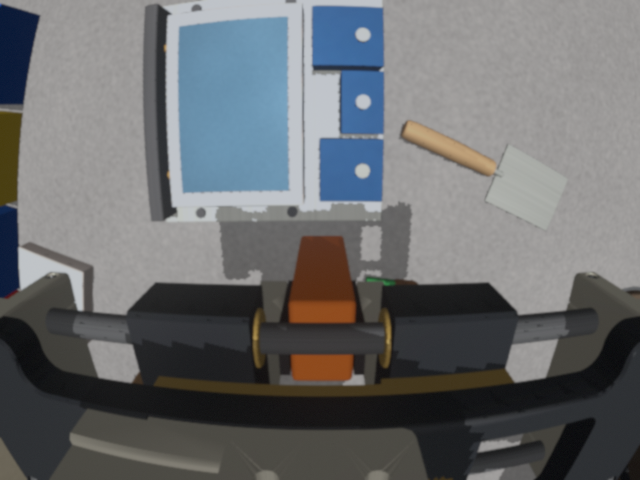

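View pics/w5o.png

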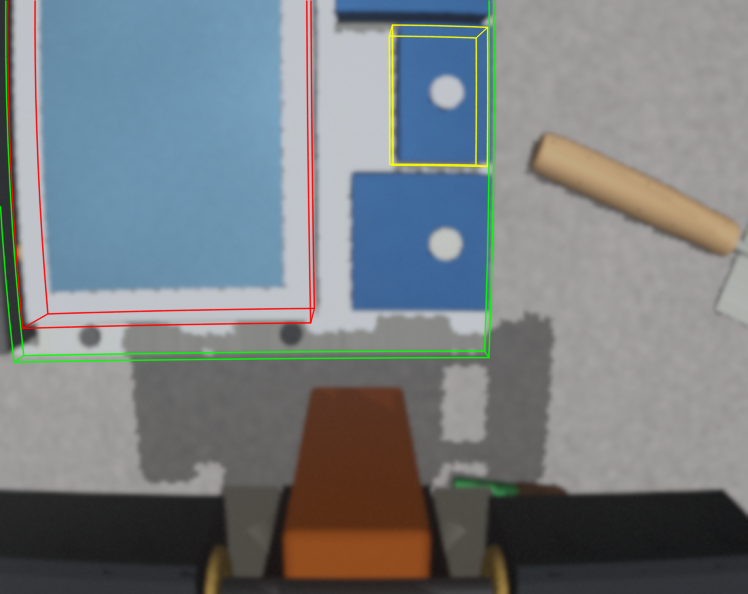

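View pics/s5.png

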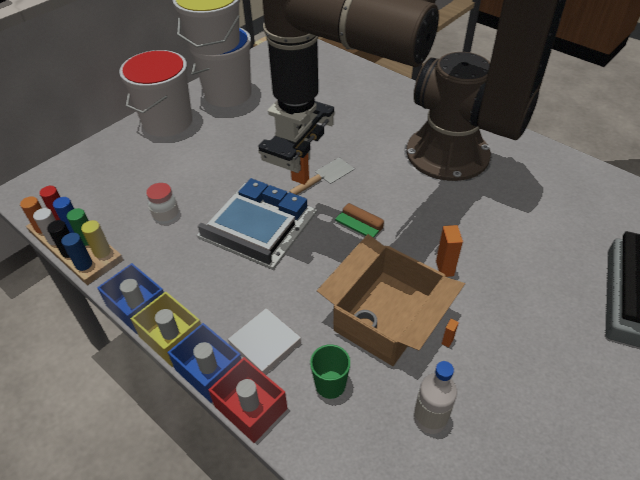

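Run:
```python
from h import *; import pickle
s=pickle.load(open('w5.pkl','rb'))
crop(s['image'],270,0,400,125,6,'w5a.png'); crop(s['image'],270,120,400,230,6,'w5b.png')
```

```text
(no output)
```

View pics/w5a.png

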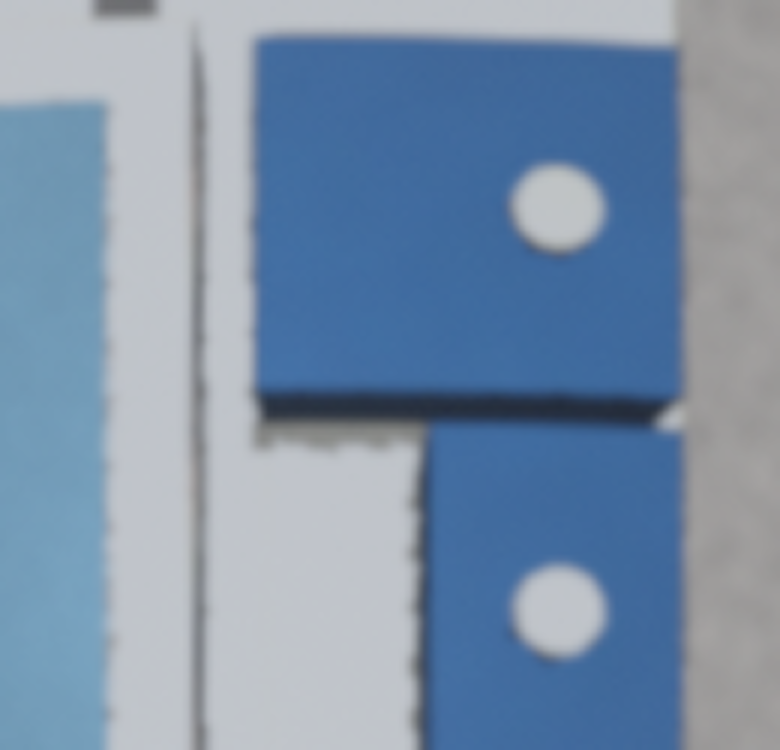

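View pics/w5b.png

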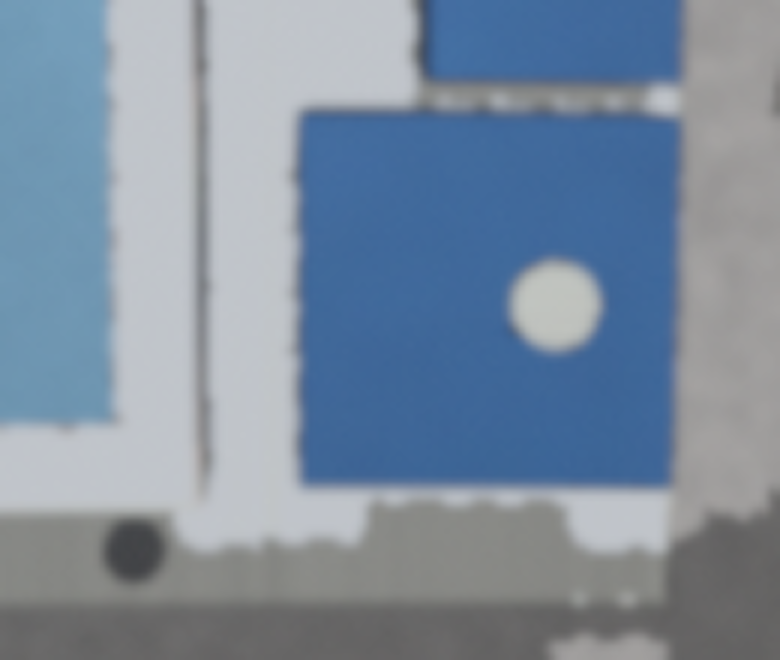

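```bash
cat > fitw.py <<'E'
from h import *; import pickle
from scipy.optimize import least_squares
s=pickle.load(open('w5.pkl','rb'))
A=lambda u,v:((u+.5)/6-.5+270,(v+.5)/6-.5); B=lambda u,v:((u+.5)/6-.5+270,(v+.5)/6-.5+120)
z=.042
L=[((-.040,-.085,z),A(256,38)),((-.040,-.031,z),A(260,393)),((-.1,-.085,z),A(680,48)),((-.1,-.031,z),A(683,400)),
((-.064,-.027,z),A(430,425)),((-.064,.027,z),B(428,80)),((-.1,.027,z),B(682,80)),((-.046,.031,z),B(302,110)),((-.046,.085,z),B(303,485)),((-.1,.085,z),B(672,485)),
((-.032,-.088,z),A(195,22)),((-.032,.088,z),B(204,493)),((-.1075,.11,.012),B(667,603))]
P=np.array([a for a,b in L]);U=np.array([b for a,b in L])
def W(p):
    c,n=np.cos(p[2]),np.sin(p[2]); return np.c_[p[0]+c*P[:,0]-n*P[:,1],p[1]+n*P[:,0]+c*P[:,1],P[:,2]]
o=least_squares(lambda p:(wproj(s,W(p))-U).ravel(),[.544,-.2052,.229],loss='soft_l1')
p=o.x; print(p[:2],np.degrees(p[2])); print(np.round(wproj(s,W(p))-U,1).tolist())
# spacer top corners and jaw
json.dump(p.tolist(),open('jig.json','w'))
c,n=np.cos(p[2]),np.sin(p[2]); T=np.array([p[0]+c*-.048,p[1]+n*-.048]); print('target',T)
o=s['obs']; y=np.radians(o['orientation'][2]); d=T-o['tool_pos'][:2]
print('tool x,y cm',100*(d@[np.cos(y),np.sin(y)]),100*(d@[np.sin(y),-np.cos(y)]),'yaw want',np.degrees(p[2])-90,o['orientation'])
# spacer corners visible as predicted if centred: foot z
zf=o['tool_pos'][2]-.043
tx=np.array([np.cos(y),np.sin(y),0]);ty=np.array([np.sin(y),-np.cos(y),0]);c0=np.r_[o['tool_pos'][:2],0]
for a in(-.018,.018):
  for b in(-.012,.012): print(a,b,wproj(s,c0+a*tx+b*ty+[0,0,zf])[0].round(1),wproj(s,c0+a*tx+b*ty+[0,0,zf+.085])[0].round(1))
E
python3 fitw.py
```

```text
[ 0.54194142 -0.20728843] 12.92242994653848
[[-0.4, -1.2], [-1.1, -0.4], [0.4, -1.0], [0.7, -0.1], [-0.3, -1.0], [0.0, 0.1], [0.5, 0.9], [-0.6, -0.1], [-0.6, 0.7], [0.5, 0.9], [0.2, -1.6], [-0.4, 2.9], [3.1, 0.8]]
target [ 0.49515708 -0.21802276]
tool x,y cm 10.065110124063247 0.04760909690897246 yaw want -77.07757005346151 [ 1.79952022e+02  1.70994514e-02 -7.71684031e+01]
-0.018 -0.012 [301.1 292.8] [290.8 383.2]
-0.018 0.012 [341.3 292.8] [351.7 383.2]
0.018 -0.012 [299.9 234.9] [286.9 303.1]
0.018 0.012 [342.4 234.9] [355.5 303.1]
```

>>> jog_arm(
  commands=[
    {"x": 2,"y": 0,"z": 0,"roll": 0},
    {"x": 3,"y": 0,"z": 0.5,"roll": 0},
    {"x": 3,"y": 0,"z": 1.5,"roll": 0},
    {"x": 1.5,"y": 0,"z": 2.5,"roll": 0},
    {"x": 0.55,"y": 0,"z": 2.5,"roll": 0},
    {"x": 0,"y": 0,"z": 2,"roll": 0},
    {"x": 0,"y": 0,"z": 0.8,"roll": 0},
    {"x": 0,"y": 0,"z": 0,"roll": 0},
    {"x": 0,"y": 0,"z": 0,"roll": 0},
  ],
)

```text
clock: 11.95
tool_pos: [0.4973, -0.2173, 0.0994]
orientation: [-180.0, -0.0, -76.9]
force: [0.6, -0.6, -0.4]
opening: 0.0239
```

Run:
```python
from h import *; from ov import *; import pickle
pj=json.load(open('jig.json'))
s=snap('wrist','w6.png'); pickle.dump(s,open('w6.pkl','wb'))
o=s['obs'];print(o['tool_pos'],o['orientation'],o['force'])
y=np.radians(o['orientation'][2]); p=[*o['tool_pos'][:2],y+np.pi/2]; zf=o['tool_pos'][2]-.043
g=allsegs(None,pj,None)+[(e,(255,255,0)) for e in box(p,-.012,.012,-.018,.018,zf,zf+.085)]
wdraw(s,g,(220,130,420,330),4,'w6o.png'); crop(s['image'],220,130,420,330,4,'w6c.png')
S=snap('scene'); draw(S,g,(190,130,330,270),5,'s6o.png'); crop(S['image'],230,130,330,230,6,'s6c.png')
pickle.dump(S,open('s6.pkl','wb'))
```

```text
[ 0.49725828 -0.2173441   0.09942721] [-1.79950668e+02 -3.40650005e-02 -7.69112684e+01] [ 0.59575488 -0.58148719 -0.4358491 ]
```

View pics/w6c.png

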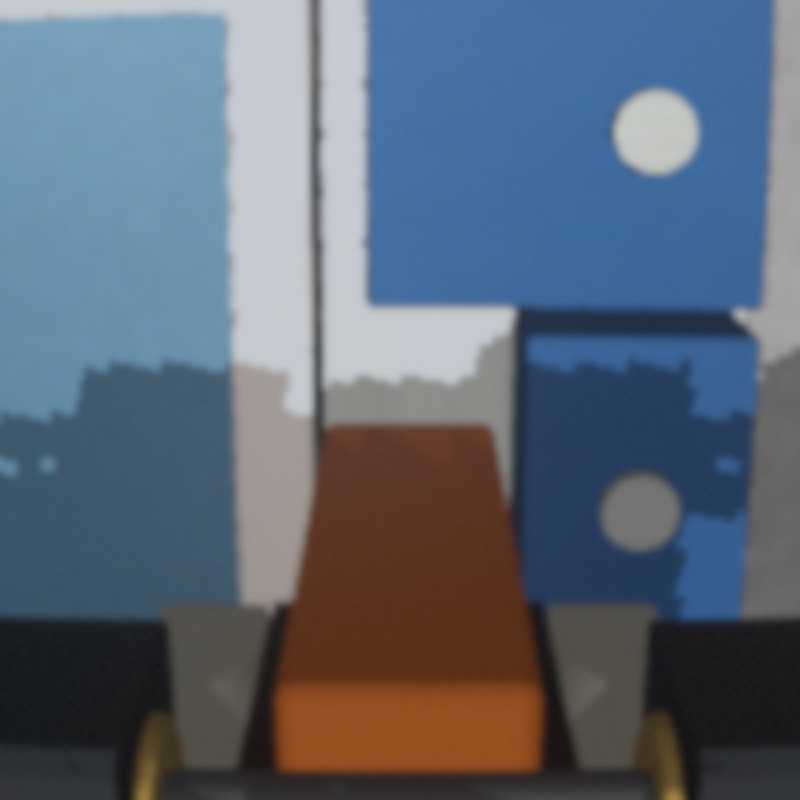

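View pics/w6o.png

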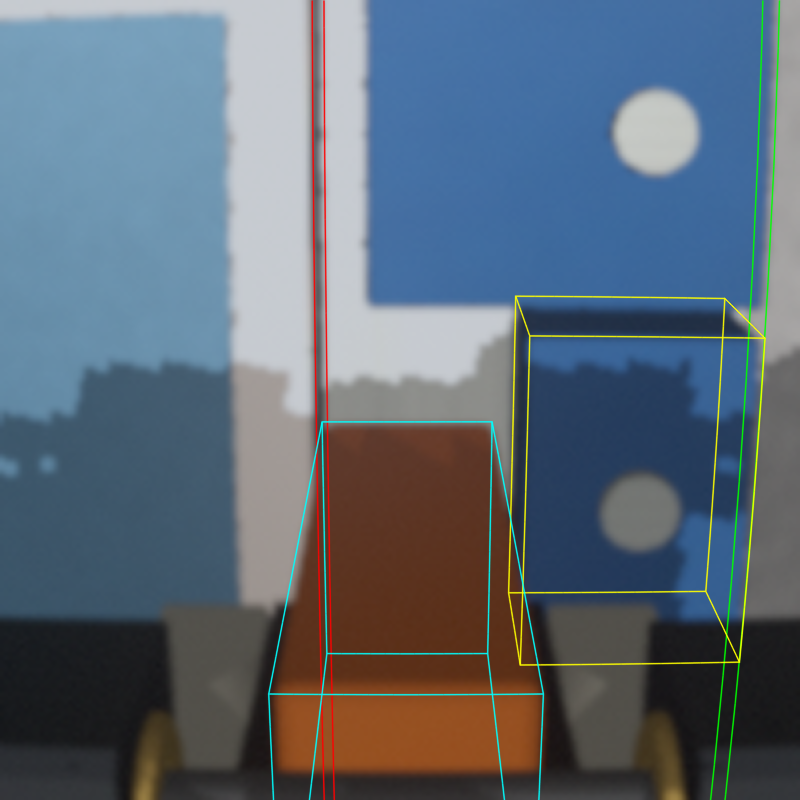

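View pics/s6o.png

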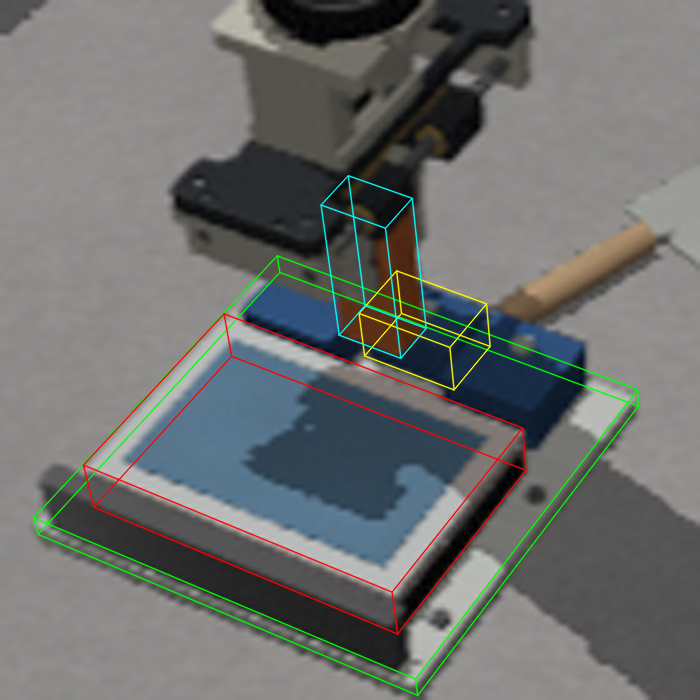

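View pics/s6c.png

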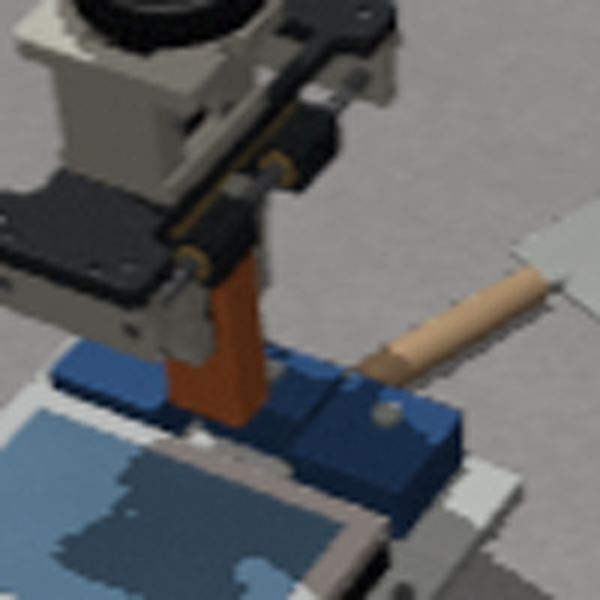

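>>> jog_arm(
  commands=[
    {"x": 0,"y": 0.2,"z": 0,"roll": 0},
    {"x": 0,"y": 0,"z": 0,"roll": 0},
    {"x": 0,"y": 0,"z": 0.5,"roll": 0},
    {"x": 0,"y": 0,"z": 0.5,"roll": 0},
    {"x": 0,"y": 0,"z": 0.3,"roll": 0},
    {"x": 0,"y": 0,"z": 0,"roll": 0},
  ],
)

```text
clock: 12.65
tool_pos: [0.4941, -0.2179, 0.0848]
orientation: [179.9, 0.0, -76.9]
force: [-1.0, -1.0, -0.6]
opening: 0.0236
```

Run:
```python
from h import *; from ov import *; import pickle
pj=json.load(open('jig.json'))
s=snap('wrist','w7.png'); pickle.dump(s,open('w7.pkl','wb'))
o=s['obs'];print(o['tool_pos'],o['orientation'],o['force'])
d=o['tool_pos'][:2]-pj[:2]; c,n=np.cos(pj[2]),np.sin(pj[2]); print('jig',d[0]*c+d[1]*n,-d[0]*n+d[1]*c)
crop(s['image'],240,180,400,320,5,'w7c.png')
```

```text
[ 0.49411216 -0.21791235  0.08477695] [ 1.79925459e+02  2.78107891e-02 -7.69442864e+01] [-1.02497834 -0.95215853 -0.55482163]
jig -0.0489937690875778 0.0003412868067362556
```

View pics/w7c.png

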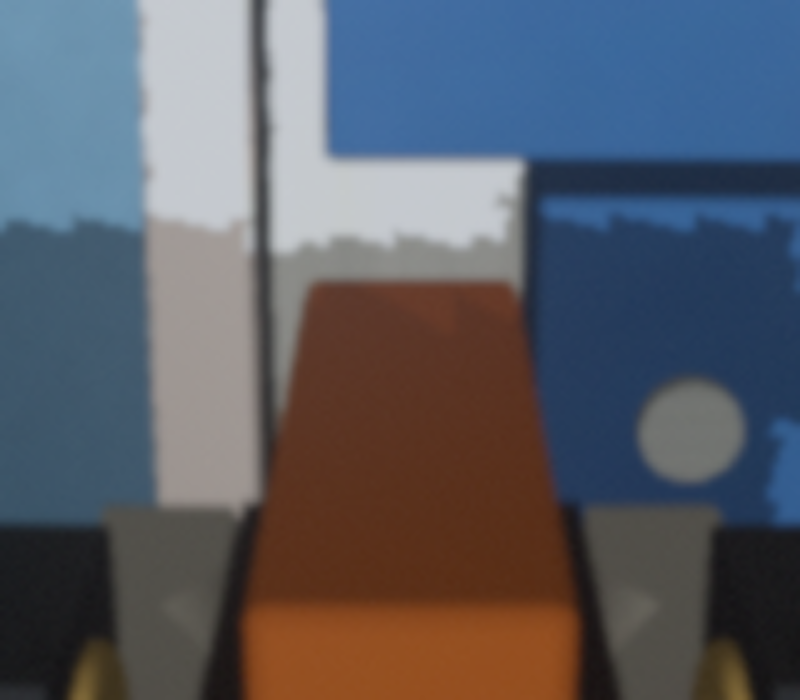

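>>> jog_arm(
  commands=[
    {"x": 0,"y": -0.1,"z": 0,"roll": 0},
    {"x": 0,"y": 0,"z": 0.3,"roll": 0},
    {"x": 0,"y": 0,"z": 0.5,"roll": 0},
    {"x": 0,"y": 0,"z": 0,"roll": 0},
    {"x": 0,"y": 0,"z": 0,"roll": 0},
  ],
)

```text
clock: 13.2
tool_pos: [0.4954, -0.2177, 0.0773]
orientation: [180.0, 0.0, -76.9]
force: [-0.6, 0.6, -0.3]
opening: 0.0239
```

Run:
```python
from h import *; from ov import *; import pickle
pj=json.load(open('jig.json'))
s=snap('wrist','w8.png'); pickle.dump(s,open('w8.pkl','wb'))
o=s['obs'];print(o['tool_pos'],o['orientation'],o['force'])
d=o['tool_pos'][:2]-pj[:2]; c,n=np.cos(pj[2]),np.sin(pj[2]); print('jig',d[0]*c+d[1]*n,-d[0]*n+d[1]*c)
crop(s['image'],240,180,400,320,5,'w8c.png')
```

```text
[ 0.49538707 -0.21772535  0.07731387] [ 1.79968162e+02  1.01566751e-02 -7.69398350e+01] [-0.63630263  0.6016672  -0.32693607]
jig -0.04770932844734953 0.00023843863850979592
```

View pics/w8c.png

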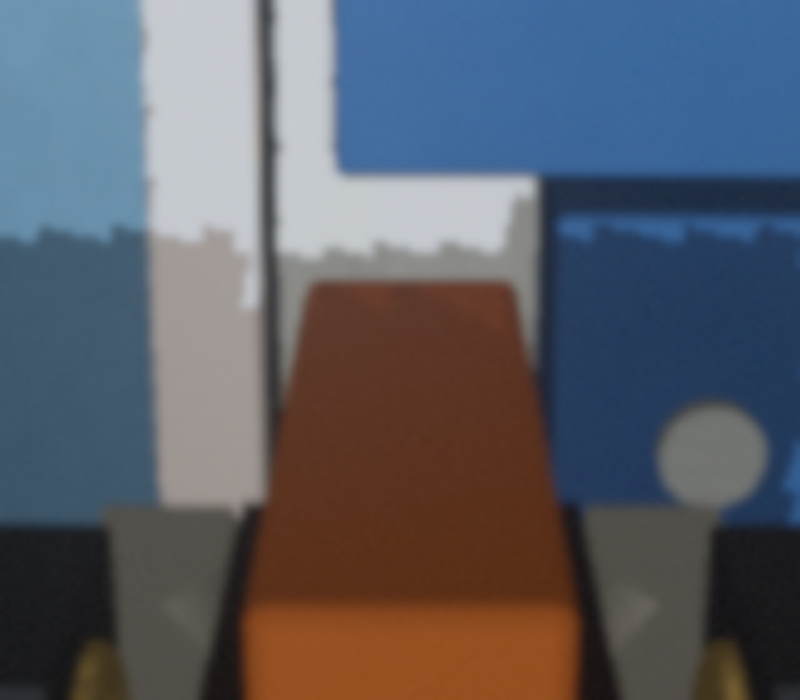

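>>> jog_arm(
  commands=[
    {"x": 0,"y": 0,"z": 0.5,"roll": 0},
    {"x": 0,"y": 0,"z": 0.5,"roll": 0},
    {"x": 0,"y": 0,"z": 0.5,"roll": 0},
    {"x": 0,"y": 0,"z": 0.3,"roll": 0},
    {"x": 0,"y": 0,"z": 0.2,"roll": 0},
    {"x": 0,"y": 0,"z": 0,"roll": 0},
    {"x": 0,"y": 0,"z": 0,"roll": 0},
  ],
)

```text
clock: 13.95
tool_pos: [0.4957, -0.2178, 0.0576]
orientation: [-180.0, -0.0, -76.9]
force: [0.1, 0.7, -0.2]
opening: 0.0239
```

Run:
```python
from h import *
pj=json.load(open('jig.json'))
s=snap('wrist','w9.png')
o=s['obs'];print(o['tool_pos'],o['orientation'],o['force'],o['moment'])
o=ctrl.get_obs();print(o['tool_pos'],o['force'])
crop(s['image'],240,180,400,320,5,'w9c.png')
```

```text
[ 0.49566055 -0.21776436  0.05760121] [-1.79998460e+02 -4.77110032e-03 -7.69310017e+01] [ 0.07929674  0.68004326 -0.18133388] [ 0.09026553 -0.08320399  0.06357195]
[ 0.49572695 -0.21775206  0.05771192] [-0.5049664  -0.40213556 -0.46267011]
```

View pics/w9c.png

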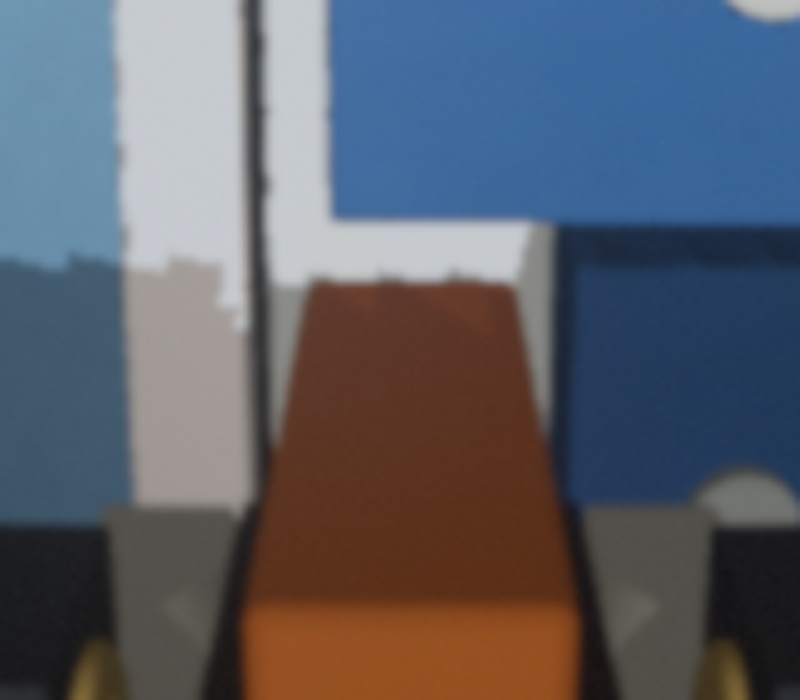

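>>> jog_arm(
  commands=[
    {"x": 0,"y": 0,"z": 0.1,"roll": 0},
    {"x": 0,"y": 0,"z": 0.1,"roll": 0},
    {"x": 0,"y": 0,"z": 0,"roll": 0},
    {"x": 0,"y": 0,"z": 0,"roll": 0},
  ],
)

```text
clock: 14.4
tool_pos: [0.4955, -0.2177, 0.0555]
orientation: [180.0, 0.0, -76.9]
force: [-0.2, -0.8, -0.7]
opening: 0.0237
```

>>> jog_arm(
  commands=[
    {"x": 0,"y": 0,"z": 0.05,"roll": 0},
    {"x": 0,"y": 0,"z": 0,"roll": 0},
    {"x": 0,"y": 0,"z": 0,"roll": 0},
  ],
)

```text
clock: 14.7
tool_pos: [0.4955, -0.2178, 0.055]
orientation: [180.0, 0.0, -76.9]
force: [0.1, -0.6, -0.5]
opening: 0.0238
```

>>> jog_arm(
  commands=[
    {"x": 0,"y": 0,"z": 0.05,"roll": 0},
    {"x": 0,"y": 0,"z": 0,"roll": 0},
    {"x": 0,"y": 0,"z": 0,"roll": 0},
  ],
)

```text
clock: 15.0
tool_pos: [0.4956, -0.2178, 0.055]
orientation: [-180.0, -0.0, -76.9]
force: [-1.4, 1.0, 5.9]
opening: 0.0238
```

>>> jog_arm(
  commands=[
    {"x": 0,"y": 0,"z": 0.05,"roll": 0},
    {"x": 0,"y": 0,"z": 0,"roll": 0},
    {"x": 0,"y": 0,"z": 0,"roll": 0},
  ],
)

```text
clock: 15.3
tool_pos: [0.4956, -0.2177, 0.055]
orientation: [-180.0, -0.0, -76.9]
force: [-3.2, 2.8, 10.8]
opening: 0.0239
```

>>> jog_arm(
  commands=[
    {"x": 0,"y": 0,"z": -0.08,"roll": 0},
    {"x": 0,"y": -0.1,"z": 0,"roll": 0},
    {"x": 0,"y": -0.1,"z": 0,"roll": 0},
    {"x": 0,"y": -0.1,"z": 0,"roll": 0},
    {"x": 0,"y": -0.1,"z": 0,"roll": 0},
    {"x": 0,"y": -0.1,"z": 0,"roll": 0},
    {"x": 0,"y": -0.1,"z": 0,"roll": 0},
    {"x": 0,"y": 0,"z": 0,"roll": 0},
    {"x": 0,"y": 0,"z": 0,"roll": 0},
  ],
)

```text
clock: 16.2
tool_pos: [0.4998, -0.2169, 0.055]
orientation: [179.8, 0.0, -76.9]
force: [-5.5, -1.6, 9.4]
opening: 0.0239
```

>>> jog_arm(
  commands=[
    {"x": 0,"y": -0.1,"z": 0,"roll": 0},
    {"x": 0,"y": -0.1,"z": 0,"roll": 0},
    {"x": 0,"y": -0.1,"z": 0,"roll": 0},
    {"x": 0,"y": 0,"z": 0,"roll": 0},
    {"x": 0,"y": 0,"z": 0,"roll": 0},
  ],
)

```text
clock: 16.7
tool_pos: [0.502, -0.2164, 0.055]
orientation: [179.7, 0.0, -76.9]
force: [-7.8, -2.1, 10.5]
opening: 0.0239
```

Run:
```python
from h import *
pj=json.load(open('jig.json'))
s=snap('wrist','w10.png')
o=s['obs'];print(o['tool_pos'],o['orientation'],o['force'],o['moment'])
c,n=np.cos(pj[2]),np.sin(pj[2]);f=o['force'];d=o['tool_pos'][:2]-pj[:2];print('F jig x',f[0]*c+f[1]*n,'pos',d[0]*c+d[1]*n)
crop(s['image'],240,180,400,320,5,'w10c.png')
```

```text
[ 0.5019548  -0.21636451  0.05497788] [ 1.79747375e+02  2.51182393e-02 -7.69479402e+01] [-7.75540934 -2.08015286 10.51223974] [-0.86098265  3.21977845 -0.03643631]
F jig x -8.024181794617927 pos -0.04100360681769534
```

View pics/w10c.png

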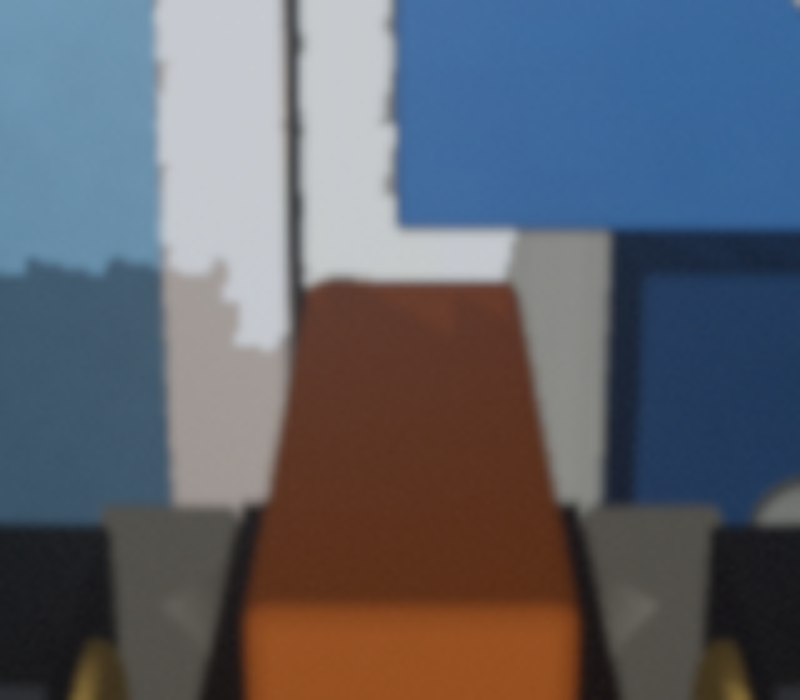

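>>> jog_arm(
  commands=[
    {"x": 0,"y": 0,"z": -0.08,"roll": 0},
    {"x": 0,"y": 0,"z": 0,"roll": 0},
    {"x": 0,"y": -0.1,"z": 0,"roll": 0},
    {"x": 0,"y": -0.1,"z": 0,"roll": 0},
    {"x": 0,"y": 0,"z": 0,"roll": 0},
    {"x": 0,"y": 0,"z": 0,"roll": 0},
  ],
)

```text
clock: 17.35
tool_pos: [0.5047, -0.2156, 0.0551]
orientation: [179.8, 0.0, -77.0]
force: [-4.0, -3.1, 0.5]
opening: 0.0238
```

>>> jog_arm(
  commands=[
    {"x": 0,"y": -0.1,"z": 0,"roll": 0},
    {"x": 0,"y": 0,"z": 0,"roll": 0},
    {"x": 0,"y": 0,"z": 0,"roll": 0},
  ],
)

```text
clock: 17.65
tool_pos: [0.5056, -0.2154, 0.0551]
orientation: [179.8, 0.0, -77.0]
force: [-5.6, -3.1, 1.3]
opening: 0.0239
```

```bash
cat > st.py <<'E'
from h import *
pj=json.load(open('jig.json'))
o=ctrl.get_obs();print(o['tool_pos'],o['orientation'],o['force'],o['moment'],o['opening'])
c,n=np.cos(pj[2]),np.sin(pj[2]);f=o['force'];d=o['tool_pos'][:2]-pj[:2];print('F jig x',f[0]*c+f[1]*n,'pos',d[0]*c+d[1]*n)
E
python3 st.py
```

```text
[ 0.50559693 -0.2153753   0.05508502] [ 1.79813377e+02  3.65288276e-02 -7.69610701e+01] [-5.64942736 -3.14911787  1.26566725] [-1.10282358  1.93402677 -0.01908566] 0.02391065158913346
F jig x -6.2105909614186405 pos -0.037232500822791004
```

>>> jog_arm(
  commands=[
    {"x": 0,"y": -0.1,"z": 0,"roll": 0},
    {"x": 0,"y": 0,"z": 0,"roll": 0},
    {"x": 0,"y": 0,"z": 0,"roll": 0},
  ],
)

```text
clock: 17.95
tool_pos: [0.5064, -0.2152, 0.0551]
orientation: [179.8, 0.0, -77.0]
force: [-5.7, -2.7, 2.5]
opening: 0.0239
```

>>> jog_arm(
  commands=[
    {"x": 0,"y": -0.1,"z": 0,"roll": 0},
    {"x": 0,"y": 0,"z": 0,"roll": 0},
    {"x": 0,"y": 0,"z": 0,"roll": 0},
  ],
)

```text
clock: 18.25
tool_pos: [0.5066, -0.2151, 0.055]
orientation: [179.7, 0.1, -77.0]
force: [-8.1, -4.0, 4.2]
opening: 0.0237
```

```bash
python3 st.py
```

```text
[ 0.50664458 -0.21505854  0.05502747] [ 1.79722784e+02  5.30300389e-02 -7.69650491e+01] [-8.13425283 -3.95240567  4.16130502] [-1.3893292   2.87362002  0.01604305] 0.023738223959375897
F jig x -8.812125661213623 pos -0.03614054185243427
```

>>> jog_arm(
  commands=[
    {"x": 0,"y": -0.1,"z": 0,"roll": 0},
    {"x": 0,"y": 0,"z": 0,"roll": 0},
    {"x": 0,"y": 0,"z": 0,"roll": 0},
    {"x": 0,"y": 0,"z": 0,"roll": 0},
  ],
)

```text
clock: 18.65
tool_pos: [0.5068, -0.215, 0.0551]
orientation: [179.6, 0.1, -77.0]
force: [-10.2, -5.3, 7.4]
opening: 0.0237
```

```bash
python3 st.py
python3 - <<'E'
from h import *; import pickle
s=snap('wrist','w11.png'); S=snap('scene','s11.png'); t=snap('top','t11.png')
crop(s['image'],100,100,420,320,2.4,'w11c.png'); crop(S['image'],190,150,330,270,5.5,'s11c.png'); crop(t['image'],330,170,480,310,5,'t11c.png')
E
python3 st.py
```

```text
[ 0.5067686  -0.21503112  0.05509023] [ 1.79642043e+02  6.50082890e-02 -7.69718681e+01] [-10.21611234  -5.26339537   7.43150522] [-1.66852091  3.80037503  0.06340313] 0.023666279159336553
F jig x -11.134438266875359 pos -0.03601353631267098
[ 0.50670029 -0.21504898  0.05505   ] [ 1.79637349e+02  6.62149837e-02 -7.69764741e+01] [-9.46936901 -4.64522911  5.94250602] [-1.65604962  3.79702964 -0.02562119] 0.02409467465379196
F jig x -10.268365599382586 pos -0.03608411010797874
```

View pics/w11.png

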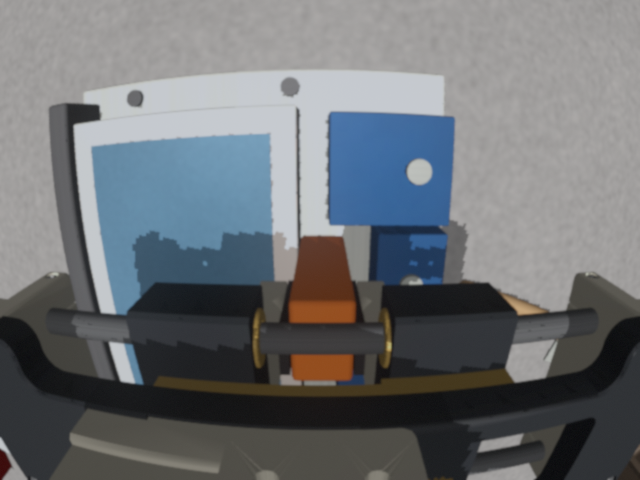

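View pics/s11c.png

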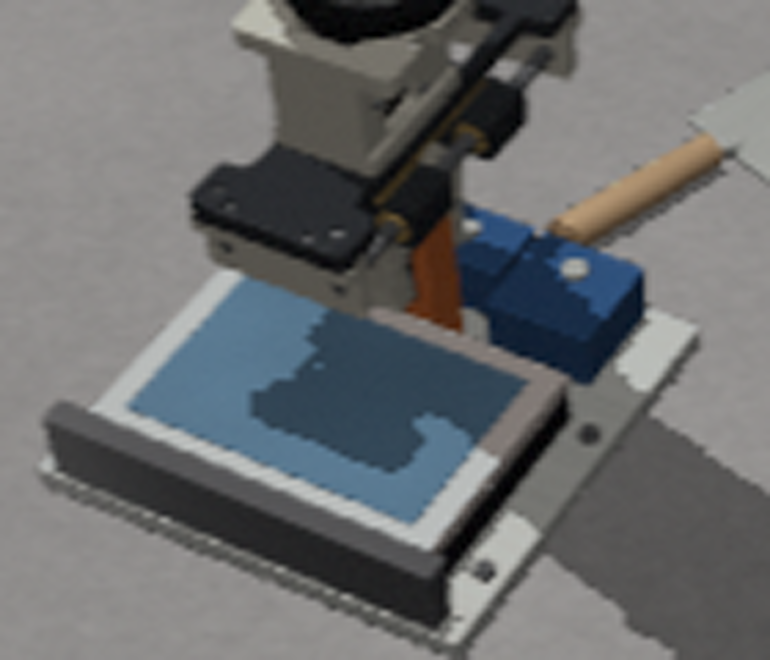

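View pics/s11.png

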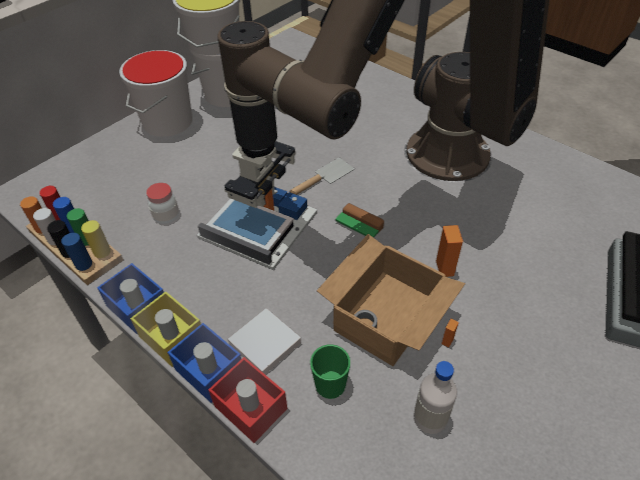

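Run:
```python
from h import *
print(ctrl.close_job()); o=ctrl.get_obs(); print(o['clock'],o['tool_pos'],o['force'],o['opening'])
```

```text
the job is handed in; nothing more can be done
None
the job is handed in; nothing more can be done
```

The job is handed in at about 18.8 s of the 48 s allowed. The spacer is still gripped and the tile is held pressed against the fence; no verdict was reported.

**What I did:**
- **Flaps:** I folded both back from inside the carton. Overlaying a flap drawn at 2.9 rad on the scene picture matched both of them.
- **Spacer:** I took the middle-sized one, which stands inside the carton. The look-alikes outside, one larger and one smaller, were left alone.
- **Placing:** I slid it upright down to the bed in front of the short stop. The wrist camera showed a few millimetres clear on each side, and the force stayed near zero until the foot met the bed.
- **Pushing:** I pushed the tile in 1 mm steps until the arm stopped advancing while the force kept rising.

**Last checks:**
- **Force:** The push along the jig read 10–11 N, above the 6.5 N needed to hold the tile flush. Part of it may be friction on the bed. The foot was also pressing down on the bed with about 6–7 N.
- **Position:** The wrist picture shows the tile's far edge against the fence. The gap to the long stop measured about 15.6 mm, against 15 mm expected when flush.
- **Spacer:** It was gripped at 24 mm and about 0.4° off upright. Its yaw was within about 0.2° of the jig's.
- **Surroundings:** In the last scene picture the flaps were still folded back and nothing else looked moved.

**Disagreements:** The top and scene cameras put the jig about 2–3 mm from where the wrist camera did. One move also ended about 2 mm off and had to be corrected. I used the wrist pictures to line up the spacer.

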